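# Make up the serving kit and the cooking kit on the balcony rack

### The job

Make up two kits for supper on the balcony. The wooden tray gets the serving kit: the steel tongs lying lengthwise along the middle of its long rubber pad, and the white lever-lock box squarely on its rectangular pad, long side of the box along the long side of the pad. The steel tray gets the cooking kit: the wooden spatula lying lengthwise along the middle of its long pad, the glass jar upright in the middle of the larger round pad and the small cork-topped tin upright in the middle of the smaller round pad; never tip the glass jar over.

Things in the scene. Friction and masses are not known exactly. Their poses are not given: they have to be found in the camera images.
- serving_tray: Fixed low tray of light wood, 240 (x) by 136 (y) mm; origin: centre of its underside, z up, x along its length. Floor at 5 mm, lip 4 mm wide to 9 mm height. Flush black rubber pads: a long one, 212 by 56 mm along x, centred at x 0, y +34 mm; one rectangular, 66 (x) by 56 (y) mm, centred at x +55, y -34 mm. Its x is within 0.12 rad of world x.
- cooking_tray: Fixed low steel tray, 240 (x) by 136 (y) mm; origin: centre of its underside, z up, x along its length, within 0.12 rad of world x. Floor at 5 mm, lip 4 mm wide to 9 mm height. Flush black rubber pads: a long one, 212 by 56 mm along x, centred at x 0, y +34 mm; a round one of 64 mm diameter at x +62, y -34 mm; a round one of 50 mm at x -62, y -34 mm.
- tongs_mid (a point): Rigid steel serving tongs lying on edge, 190 mm long (x, to the two round tips), 18 mm high, 110 g. Point: mid-length, half-way up (9 mm). The arms are parallel from x -25 to +45 mm, 33 mm across outside (y): grip there. x is within 0.25 rad of world x. A potted seedling 75 mm high stands 155 mm ahead (+x), a tealight 135 mm behind.
- spatula_mid (a point): Wooden spatula lying flat, 200 mm long (x, to the blade), 60 g. Point: mid-length, 8 mm above the underside, half-way up the handle; it balances there. Handle 20 mm wide (y), 16 mm high, x -100 to +35 mm; blade 52 mm wide, 7 mm thick. x is within 0.25 rad of world x. A white dish 22 mm high stands 155 mm ahead (+x), a coaster 140 mm behind.
- jar_mid (a point): Pale grey glass jar, silicone-sealed steel lid: upright cylinder, 56 mm diameter, 72 mm high, 160 g. Point: on its axis, half-way up (36 mm). Jar, box and tin stand in any order in a row, centres 71 to 95 mm apart along it and up to 20 mm off it, along the length of a black rubber mat (260 by 130 mm, 3 mm thick, within 0.12 rad of world x).
- box_mid (a point): White plastic lever-lock airtight box, 60 (x) by 50 (y) by 46 (z) mm, 90 g. Point: its centre, 23 mm above the underside. Thin levers on the long sides (faces +y, -y); the plain ends (faces +x, -x) are 60 mm apart. Stands on the mat with its x square across the row to within 0.15 rad, the ends free to grip.
- tin_mid (a point): Small round steel tin with a cork top: upright cylinder, 44 mm diameter, 44 mm high, 70 g. Point: on its axis, half-way up (22 mm above the underside). Stands on the mat in the row with the jar and the box.
Things that resemble listed ones, but are neither listed nor needed, are in the scene too. Of the things shaped like the part that bears tongs_mid, the bare steel one is meant.

How it is judged:
By the outcome, as a careful person would: the job done as asked, in the order asked, and still so for the second after the job is handed in, with the robot touching nothing.
It also fails if it takes over 128 s, if anything falls off the work surface, if the arm or the gripper's body presses on something with over 40 N, if the wrist force passes 120 N, or if a joint passes its speed limit or range.

### The arm

A 6-joint arm with a two-finger parallel gripper is mounted at the origin on the work surface. World frame = base frame: x ahead of the robot, y to its left, z up, the work surface at z = 0. Lengths are in mm, angles in rad, forces in N, time in s.
With the tool pointing down it reaches from about 300 to 775 mm from the base axis. Payload 14.6 kg.
Tool frame: the origin (TCP) lies between the finger pads; the fingertips stand 19 mm ahead of it and the grasp point (between the pads) is the TCP; y points along the fingers, z is the direction in which the jaws open and shut, and the axes are right-handed (so a half turn about y gives the same grasp; the last joint's range is limited). The gripper opens to 94 mm and grips with 3 to 60 N. Pads are 16 mm wide; open, the fingers measure 119 mm over their backs; the gripper's body (75 mm by 177 mm) begins 78 mm behind the grasp point.
Start: joints at [-1.322, 0.3, 1.521, -0, 1.321, -0.067], TCP at [170.81, -522.794, 224.446] pointing down, gripper open.
Joint ranges: [-3.03, 3.03], [-0.79, 2.21], [0.23, 2.52], [-1.04, 4.18], [0, 3.07], [-2.55, 2.55]. Speed limits (rad/s): [2.22, 2.22, 2.57, 3.14, 3.14, 3.14].

### API

Orientations are given as a unit quaternion [x, y, z, w].
In Python, from station import manip, snapshot gives the robot as it stands.
- The arm moves only by the tool arm_command, never from a script. Its argument "targets" is a list of rows, each a list of 6 numbers: the shift along the tool's x, y, z each as a share of 8 cm, from -1 to 1, then the turn, a rotation vector about the tool's x, y, z each as a share of 360 degrees, from -1 to 1. A call has 1 to 5 rows; each row shifts and turns the pose as measured when the row begins, along the tool's axes as they then stand; what a row does not reach is not made up. A row lasts 1/8 s, in which the tool goes at most 62.5 mm and 10.7 degrees, less where a joint would pass 70% of its speed; a pose out of reach is approached as far as the arm can. A call with a number of a shift or a turn outside -1 to 1 is refused whole. A call with a gripper value outside its range is refused whole. "gripper" is the closure, from -1 (fully open) to 1 (shut), so that 0 is half open, set as the call begins (left out, the last holds). The fingers move at their own pace and stop on an object; the grip force is fixed at half the most. Time passes only in rows, so rows that do not move let the fingers close. It gives the time, the measured TCP pose, the force and the opening at its end, in the units of the state.
- manip.read_state(): the state, without advancing time (a new reading comes with each control period).
- snapshot(name): name is "scene" or "top"; returns a dict with "frame" (400x640x3 uint8, red, green, blue), "camera_matrix" (3x3 intrinsics, pixels), "dist" ([k1, k2, p1, p2, k3] as OpenCV has them; the pictures are not rectified), "origin" and "orientation" of the camera in the world. Camera axes: x right, y down, z forward; pixel columns grow to the right and rows downward; lengths in mm; the calibration is good to about 2 mm. A picture is of the moment at which its call begins. There is no depth.
- manip.sign_off(): hands the job in, once; it reports no verdict.
The state is a dict: "clock": time; "joints": joint angles; "joint_velocities": joint speeds; "joint_torque": joint torques, N m; "tool_pos": TCP position; "ee_rot": TCP orientation; "contact_force": force on the tool from outside, world axes, zero at the start; "moment": the same for the moment, N m; "grip_width": opening from 0.0 (shut) to 1.0 (fully open).
Only numpy, scipy, OpenCV 4.12 (cv2) and the standard library are available. Lean on these libraries where they do the work, as an engineer would, in place of code of your own. Each camera call takes 0.05 s, during which the arm holds its last target. There are 200 camera calls.

## Working session

There is one attempt and no reset: what is moved stays moved. The work goes in short steps, Python scripts to look and compute and a tool call to move; the robot and the scene stay as the last step left them, time stands still between calls to the robot, and variables do not carry over. Pictures are saved under pics/ and viewed, about 12 in all and at most 16, crops included, and the job is handed in when it is done.

Besides the shell and the picture viewer there is one more tool, called after "Request:" as name(argument=value, ...), one argument or row to a line, values as JSON. arm_command: Moves the arm, as the interface text tells. Shift numbers are shares of 8 cm and turn numbers shares of 360 degrees, none past 1 either way. Its arguments: {"type":"object","properties":{"targets":{"type":"array"},"gripper":{"type":"number"}},"required":["targets"]}

```bash
ls; mkdir -p pics
cat > h.py <<'E'
import numpy as np, cv2
from station import manip, snapshot
from scipy.spatial.transform import Rotation as R
def snap(n):
    s=snapshot(n); s['frame']=np.array(s['frame']); return s
def rot(s):
    o=np.array(s['orientation'],float)
    return R.from_quat(o).as_matrix() if o.size==4 else o.reshape(3,3)
def cast(s,uv,z):
    uv=np.array(uv,float).reshape(-1,1,2)
    n=cv2.undistortPoints(uv,np.array(s['camera_matrix'],float),np.array(s['dist'],float))[:,0]
    d=np.c_[n,np.ones(len(n))]@rot(s).T; o=np.array(s['origin'],float)
    return o+d*((z-o[2])/d[:,2])[:,None]
def proj(s,p):
    M=rot(s); p=np.array(p,float).reshape(-1,3)
    rv=cv2.Rodrigues(M.T)[0]; t=-M.T@np.array(s['origin'],float)
    return cv2.projectPoints(p,rv,t,np.array(s['camera_matrix'],float),np.array(s['dist'],float))[0][:,0]
def save(name,img): cv2.imwrite('pics/'+name,img[...,::-1])
E
python3 - <<'E'
from h import *
for n in('top','scene'):
    s=snap(n); save(n+'0.png',s['frame']); print(n,s['origin'],s['orientation'],np.array(s['camera_matrix']).tolist(),s['dist'])
s=manip.read_state(); print({k:np.round(v,3) for k,v in s.items()}); print(R.from_quat(s['ee_rot']).as_matrix().round(3))
E
```

```text
pics
top [ 205.47875031   81.27758375 1468.78215922] [-0.69816975  0.7122169  -0.05085854  0.05214881] [[451.92969264450164, 0.0, 321.2064266986292], [0.0, 451.92969264450164, 199.86151043066846], [0.0, 0.0, 1.0]] [-0.02395566  0.          0.          0.          0.        ]
scene [1176.49657707 -489.94469658 1064.3641618 ] [ 0.82592696  0.42187051 -0.17084675 -0.33268801] [[466.9345763406635, 0.0, 327.60333342359445], [0.0, 466.9345763406635, 208.89963370377404], [0.0, 0.0, 1.0]] [0.01954192 0.         0.         0.         0.        ]
{'clock': np.float64(0.1), 'joints': array([-1.322,  0.3  ,  1.522, -0.   ,  1.321, -0.067]), 'joint_velocities': array([-0.001, -0.001, -0.001,  0.   ,  0.001, -0.001]), 'joint_torque': array([ 1.0000e-03, -5.3265e+01, -3.5328e+01,  7.1000e-02,  2.4000e-02,
       -0.0000e+00]), 'tool_pos': array([ 170.774, -522.594,  223.946]), 'ee_rot': array([-0.111,  0.699, -0.698,  0.111]), 'contact_force': array([ 0.508, -0.119, -0.118]), 'moment': array([-0.001,  0.022,  0.033]), 'grip_width': np.float64(0.999)}
[[-0.951 -0.     0.311]
 [-0.311  0.001 -0.951]
 [-0.    -1.    -0.001]]
```

View pics/top0.png

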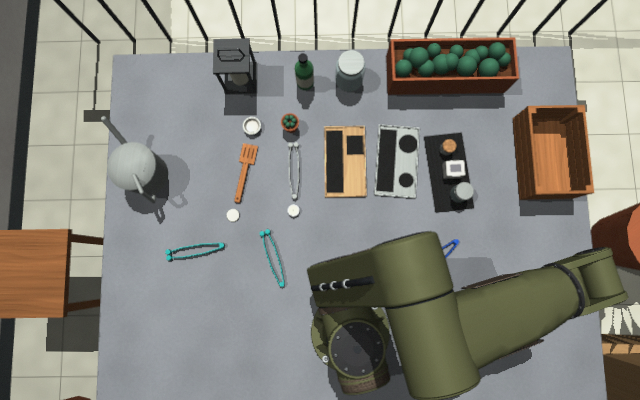

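View pics/scene0.png

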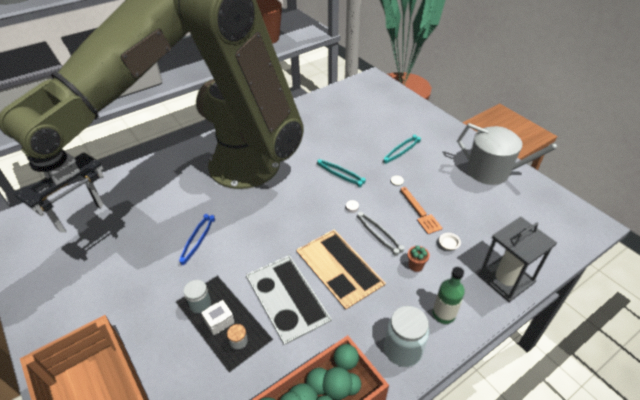

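Top view: steel tongs at (294,170), spatula (246,173), wooden tray (345,162), steel tray (397,160), mat with tin (449,146), box (455,170), jar (462,192). The tongs-shaped things are bare steel (294,170), teal (195,251), teal (273,258) and blue (450,250). The bare steel one is meant, and it has the seedling ahead and the tealight behind. The other jar-like thing, at (350,68), is not on the mat.

Run:
```python
from h import *
s=snap('top'); f=s['frame']
save('c1.png',cv2.resize(f[105:225,222:482],None,fx=3,fy=3,interpolation=cv2.INTER_CUBIC))
hsv=cv2.cvtColor(f,cv2.COLOR_RGB2HSV)
def comps(m,x0,x1,y0,y1,amin=40):
    mm=np.zeros(m.shape,np.uint8); mm[y0:y1,x0:x1]=m[y0:y1,x0:x1]
    n,l,st,c=cv2.connectedComponentsWithStats(mm)
    return [(l==i,st[i].tolist(),c[i]) for i in range(1,n) if st[i,4]>=amin]
def info(mask,z,lab):
    ys,xs=np.nonzero(mask); P=cast(s,np.c_[xs,ys],z)[:,:2]; c=P.mean(0)
    r=cv2.minAreaRect(P.astype(np.float32)); 
    w,v=np.linalg.eigh(np.cov((P-c).T)); a=v[:,1]; a=a*np.sign(a[0])
    print(lab,'mean',c.round(1),'rect',np.round(r[0],1),np.round(r[1],1),round(r[2],1),'axis',round(float(np.arctan2(a[1],a[0])),3))
dark=(f.max(2)<60).astype(np.uint8)
for m,st,c in comps(dark,320,425,120,202): info(m,5,('pad',st,))
for m,st,c in comps(dark,422,480,125,220,200): info(m,3,('mat',st))
wood=((hsv[...,1]>140)&(hsv[...,0]<22)&(f[...,0]>120)).astype(np.uint8)
for m,st,c in comps(wood,228,262,135,210): info(m,8,('spat',st))
for m,st,c in comps(wood,435,465,130,160,20): info(m,44,('cork',st))
br=((f.min(2)>170)).astype(np.uint8)
for m,st,c in comps(br,438,470,155,183,20): info(m,49,('box',st))
```

```text
('pad', [327, 131, 16, 61, 939]) mean [548.  36.] rect [550.8  35.2] [ 49.7 203.8] 88.8 axis -0.014
('pad', [377, 130, 19, 61, 931]) mean [ 548.8 -136.3] rect [ 550.3 -136.6] [ 51.1 206.1] 84.1 axis -0.102
('pad', [347, 136, 16, 18, 276]) mean [604.  -32.2] rect [604.8 -32.8] [50.3 58.4] 88.8 axis 0.001
('pad', [399, 136, 18, 16, 231]) mean [ 604.9 -210.5] rect [ 604.8 -209.9] [57.1 51.6] 88.9 axis 1.485
('pad', [399, 174, 14, 13, 140]) mean [ 481.3 -197.1] rect [ 481.9 -196.5] [41.8 40.6] 42.7 axis 1.544
('mat', [424, 133, 50, 79, 2050]) mean [ 502.4 -330.9] rect [ 505.4 -340.7] [257.9 127.5] 5.6 axis 0.071
('spat', [235, 144, 22, 58, 465]) mean [537.6 331.8] rect [515. 336.] [ 47.9 193.7] 77.8 axis -0.224
('box', [446, 160, 19, 16, 196]) mean [ 509.5 -349.2] rect [ 509.8 -349.3] [49.1 57.3] 1.8 axis -1.5
```

View pics/c1.png

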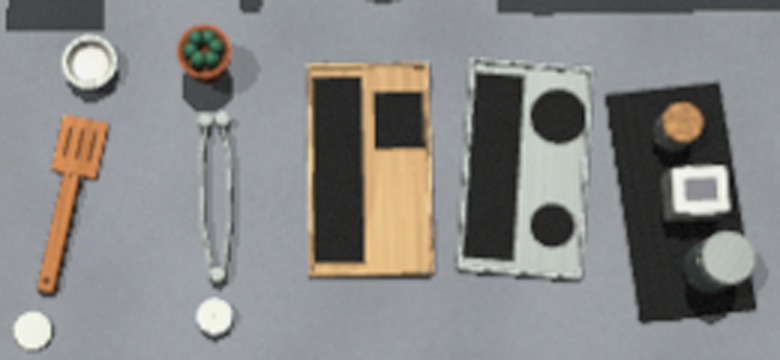

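The crop confirms the bare steel tongs: tips at about (293,144), closed end at (294.7,196). It also shows the tin with a cork top at (449.3,145.7), the jar lid at (464,191) and the box between them. Next I'll cross-check in the scene view.

Run:
```python
from h import *
s=snap('scene'); f=s['frame']; t=snap('top'); ft=t['frame']
save('c2.png',cv2.resize(f[165:375,170:460],None,fx=2.7,fy=2.7,interpolation=cv2.INTER_CUBIC))
def pads(s,f,z,seeds):
    out=[]
    dark=((f.max(2)<60)).astype(np.uint8); n,l,st,c=cv2.connectedComponentsWithStats(dark)
    for p in seeds:
        u,v=proj(s,[*p,z])[0].round().astype(int); i=l[v,u]
        ys,xs=np.nonzero(l==i); P=cast(s,np.c_[xs,ys],z)[:,:2]; r=cv2.minAreaRect(P.astype(np.float32))
        out.append(r[0]); print(p,len(xs) if i else 'none',P.mean(0).round(1),np.round(r[0],1),np.round(r[1],1),round(r[2],1))
pads(s,f,5,[(549,36),(604,-32),(549,-136),(605,-210),(481,-197)])
# round/rect tops from top view
hsv=cv2.cvtColor(ft,cv2.COLOR_RGB2HSV)
print('px',ft[146,449],hsv[146,449],ft[191,464],ft[165,300],ft[170,294],ft[140,150])
print('tin',cast(t,[(449,145.4)],47)[0].round(1),'jar',cast(t,[(464,191)],75)[0].round(1),'box',cast(t,[(455.3,167.7)],49)[0].round(1))
print('tongs tip/end',cast(t,[(292.9,143.9),(294.3,196)],14)[:,:2].round(1))
for n,p in dict(tin=(449,145.4,47),jar=(464,191,75),box=(455.3,167.7,49)).items():
    w=cast(t,[p[:2]],p[2])[0]; print(n,'scene px',proj(s,w).round(1), 'crop',((proj(s,w)-[170,165])*2.7).round(0))
w=cast(t,[(292.9,143.9),(294.3,196)],14);print((proj(s,w)-[170,165])*2.7)
```

```text
(549, 36) 877 [555.2  35.3] [550.5  35.7] [ 45.3 198.7] 89.4
(604, -32) 277 [604.5 -33.6] [604.3 -33. ] [45.8 53.6] 89.9
(549, -136) 1086 [ 555.7 -138.1] [ 550.4 -137.2] [ 47.4 200.8] 84.2
(605, -210) 312 [ 605.1 -211.2] [ 605.2 -210.3] [51.5 53.3] 81.7
(481, -197) 132 [ 482.  -198.9] [ 481.7 -199.7] [38.6 32.6] 54.0
px [192 143  94] [ 15 130 192] [184 191 183] [128 131 134] [151 155 160] [126 130 134]
tin [ 584.3 -335.9   47. ] jar [ 429.2 -365.7   75. ] box [ 509.7 -351.    49. ]
tongs tip/end [[608.5 172. ]
 [433.6 169.2]]
tin scene px [[236.2 331.3]] crop [[179. 449.]]
jar scene px [[195.  287.2]] crop [[ 67. 330.]]
box scene px [[216.4 312.2]] crop [[125. 397.]]
[[618.30277577 228.88405008]
 [513.66157818 133.18911052]]
```

View pics/c2.png

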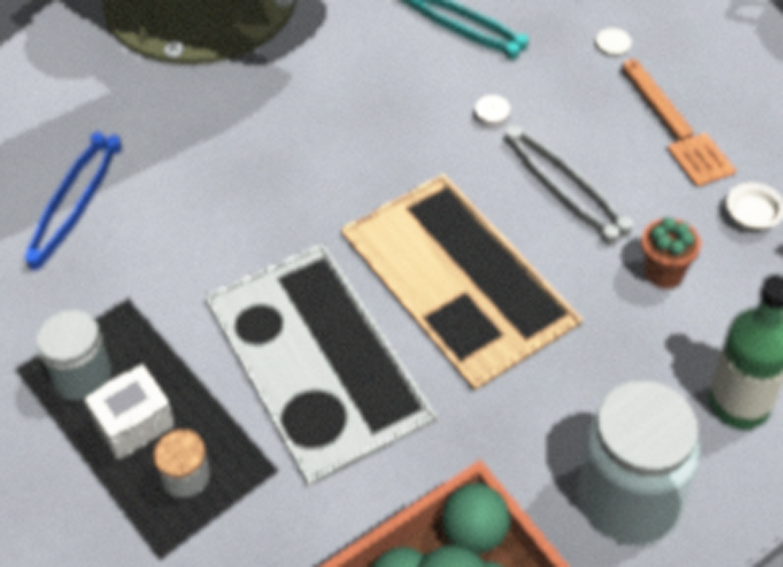

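```bash
cat > go.py <<'E'
import sys
from h import *
# usage: go.py x y z jawyaw_rad  -> turn share (about tool y) and shifts in NEW tool frame (shares)
x,y,z,a=map(float,sys.argv[1:5]); s=manip.read_state(); M=R.from_quat(s['ee_rot']).as_matrix()
n=lambda a:(a+np.pi/2)%np.pi-np.pi/2
zy=np.arctan2(M[1,2],M[0,2]); d=n(a-zy) if len(sys.argv)<6 else (a-zy+np.pi)%(2*np.pi)-np.pi
yv=np.array([0,0,-1.]); zv=np.array([np.cos(a),np.sin(a),0]) ; 
if abs(((zy+d-a)+np.pi)%(2*np.pi)-np.pi)>1: zv=-zv
N=np.c_[np.cross(yv,zv),yv,zv]; rv=R.from_matrix(M.T@N).as_rotvec()/(2*np.pi)
D=np.array([x,y,z])-s['tool_pos']
print('clock',round(s['clock'],2),'pos',np.round(s['tool_pos'],1),'zyaw',round(zy,3),'F',np.round(s['contact_force'],1),'grip mm',round(s['grip_width']*94,1),'J',np.round(s['joints'],2))
print('turn shares',rv.round(4),'deg',round(np.degrees(d),1)); print('shift after turn (shares)',(N.T@D/80).round(3),'now-frame',(M.T@D/80).round(3),'min rows',round(np.linalg.norm(D)/62.5,1))
E
python3 go.py 521 170.6 120 -1.555
```

```text
clock 0.25 pos [ 170.8 -522.7  224.2] zyaw -1.255 F [-0.5  1.1  0.5] grip mm 94.2 J [-1.32  0.3   1.52 -0.    1.32 -0.07]
turn shares [0.0001 0.0477 0.    ] deg -17.2
shift after turn (shares) [-4.514  1.302 -8.596] now-frame [-6.853  1.306 -6.877] min rows 12.5
```

Request:
arm_command(
  targets=[
    [0, 0, 0, 0, 0.024, 0],
    [0, 0, 0, 0, 0.024, 0],
    [-0.34, 0.1, -0.65, 0, 0, 0],
    [-0.34, 0.1, -0.65, 0, 0, 0],
    [-0.34, 0.1, -0.65, 0, 0, 0],
  ],
  gripper=-1,
)

```text
clock: 0.88
tool_pos: [252.0, -364.2, 198.7]
ee_rot: [0.0, 0.707, -0.707, -0.0]
contact_force: [0.9, 0.1, 0.7]
grip_width: 0.999
```

```bash
python3 go.py 521 170.6 120 -1.555
```

```text
clock 0.88 pos [ 252.  -364.2  198.7] zyaw -1.572 F [0.9 0.1 0.7] grip mm 93.9 J [-1.05  0.09  1.84  0.    1.22  0.52]
turn shares [ 0.0002 -0.0027  0.    ] deg 1.0
shift after turn (shares) [-3.467  0.984 -6.631] now-frame [-3.357  0.99  -6.687] min rows 9.7
```

Request:
arm_command(
  targets=[
    [-0.34, 0.1, -0.67, 0, 0, 0],
    [-0.34, 0.1, -0.67, 0, 0, 0],
    [-0.34, 0.1, -0.67, 0, 0, 0],
    [-0.34, 0.1, -0.67, 0, 0, 0],
    [-0.34, 0.1, -0.67, 0, 0, 0],
  ],
)

```text
clock: 1.5
tool_pos: [391.1, -87.4, 158.7]
ee_rot: [-0.002, -0.707, 0.707, 0.0]
contact_force: [1.1, -0.8, 0.3]
grip_width: 1.0
```

Request:
arm_command(
  targets=[
    [-0.34, 0.1, -0.67, 0, 0, 0],
    [-0.34, 0.1, -0.67, 0, 0, 0],
    [-0.34, 0.1, -0.67, 0, 0, 0],
    [-0.34, 0.1, -0.67, 0, -0.003, 0],
    [-0.34, 0.1, -0.6, 0, 0, 0],
  ],
)

```text
clock: 2.12
tool_pos: [529.9, 184.8, 118.5]
ee_rot: [0.004, -0.707, 0.707, -0.008]
contact_force: [1.5, -0.8, 0.8]
grip_width: 0.995
```

```bash
python3 go.py 521 170.6 27 -1.555
python3 - <<'E'
from h import *
s=snap('scene'); f=s['frame']; save('c3.png',cv2.resize(f[120:330,270:470],None,fx=2.8,fy=2.8,interpolation=cv2.INTER_CUBIC))
E
```

```text
clock 2.12 pos [529.9 184.8 118.5] zyaw -1.553 F [ 1.5 -0.8  0.8] grip mm 93.6 J [ 0.27  0.43  1.6  -0.    1.1   1.83]
turn shares [-0.0002  0.0003 -0.0009] deg -0.1
shift after turn (shares) [0.114 1.143 0.176] now-frame [0.121 1.143 0.175] min rows 1.5
```

View pics/c3.png

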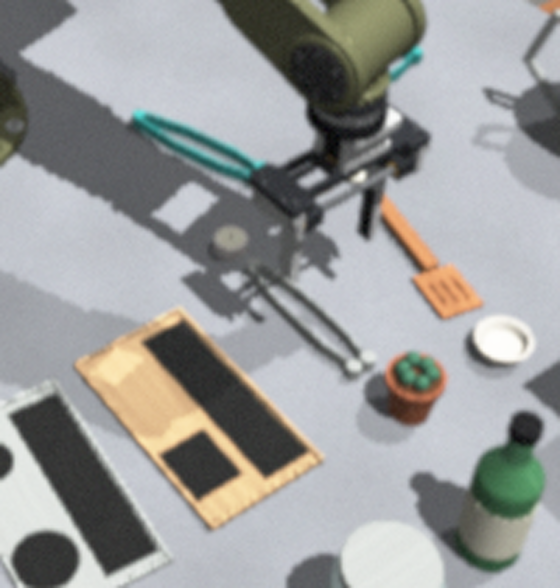

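The gripper hangs above the tongs, fingers straddling them at about (290,245)/(370,220) in the crop, and nothing is in the way.

Request:
arm_command(
  targets=[
    [0.12, 0.2, 0.17, 0, 0, 0],
    [0, 0, 0, 0, 0, 0],
  ],
)

```text
clock: 2.42
tool_pos: [521.8, 176.9, 99.6]
ee_rot: [0.007, -0.707, 0.707, -0.009]
contact_force: [0.4, -0.7, -0.9]
grip_width: 0.996
```

```bash
python3 go.py 521 170.6 27 -1.555; python3 -c "
from h import *
s=snap('top'); f=s['frame']; save('c4.png',cv2.resize(f[105:225,222:362],None,fx=4,fy=4,interpolation=cv2.INTER_CUBIC))"
```

```text
clock 2.42 pos [521.8 176.9  99.6] zyaw -1.548 F [ 0.4 -0.7 -0.9] grip mm 93.6 J [ 0.26  0.43  1.65 -0.    1.06  1.81]
turn shares [-0.0001  0.0011 -0.0006] deg -0.4
shift after turn (shares) [0.011 0.907 0.079] now-frame [0.015 0.907 0.079] min rows 1.2
```

Request:
arm_command(
  targets=[
    [0.01, 0.3, 0.08, 0, 0.001, 0],
    [0, 0.3, 0, 0, 0, 0],
    [0, 0.25, 0, 0, 0, 0],
    [0, 0, 0, 0, 0, 0],
  ],
)

```text
clock: 2.98
tool_pos: [525.4, 170.8, 35.3]
ee_rot: [-0.001, 0.708, -0.706, 0.009]
contact_force: [0.1, -0.3, 0.2]
grip_width: 0.996
```

```bash
python3 go.py 521 170.6 27 -1.555
```

```text
clock 2.98 pos [525.4 170.8  35.3] zyaw -1.557 F [ 0.1 -0.3  0.2] grip mm 93.7 J [ 0.25  0.53  1.68 -0.    0.92  1.81]
turn shares [ 0.0003 -0.0003 -0.0019] deg 0.1
shift after turn (shares) [0.055 0.104 0.002] now-frame [0.056 0.104 0.002] min rows 0.2
```

Request:
arm_command(
  targets=[
    [0.05, 0.1, 0, 0, 0, -0.002],
    [0, 0, 0, 0, 0, 0],
  ],
)

```text
clock: 3.22
tool_pos: [522.4, 170.9, 28.9]
ee_rot: [-0.004, 0.708, -0.706, 0.005]
contact_force: [-0.1, -1.0, 0.1]
grip_width: 1.002
```

Request:
arm_command(
  targets=[
    [0, 0, 0, 0, 0, 0],
    [0, 0, 0, 0, 0, 0],
    [0, 0, 0, 0, 0, 0],
    [0, 0, 0, 0, 0, 0],
    [0, 0, 0, 0, 0, 0],
  ],
  gripper=1,
)

```text
clock: 3.85
tool_pos: [523.0, 171.1, 30.4]
ee_rot: [-0.004, 0.708, -0.706, 0.006]
contact_force: [-0.5, -0.3, -0.9]
grip_width: 0.503
```

```bash
python3 go.py 550 35.6 32 -1.585
```

```text
clock 3.85 pos [523.  171.1  30.4] zyaw -1.557 F [-0.5 -0.3 -0.9] grip mm 47.3 J [0.25 0.54 1.69 0.   0.92 1.8 ]
turn shares [ 0.0005  0.0044 -0.0005] deg -1.6
shift after turn (shares) [-0.361 -0.02   1.689] now-frame [-0.314 -0.024  1.699] min rows 2.2
```

Request:
arm_command(
  targets=[
    [0, 0.05, 0, 0, 0, 0],
    [0, 0, 0, 0, 0, 0],
    [0, 0, 0, 0, 0, 0],
    [0, 0, 0, 0, 0, 0],
    [0, 0, 0, 0, 0, 0],
  ],
)

```text
clock: 4.47
tool_pos: [522.8, 171.1, 25.7]
ee_rot: [-0.004, 0.708, -0.706, 0.006]
contact_force: [0.4, 1.6, -1.2]
grip_width: 0.35
```

```bash
python3 go.py 550 35.6 32 -1.585
```

```text
clock 4.47 pos [522.8 171.1  25.7] zyaw -1.557 F [ 0.4  1.6 -1.2] grip mm 32.9 J [0.25 0.54 1.69 0.   0.91 1.8 ]
turn shares [ 0.0004  0.0044 -0.0004] deg -1.6
shift after turn (shares) [-0.364 -0.079  1.689] now-frame [-0.317 -0.082  1.698] min rows 2.2
```

Request:
arm_command(
  targets=[
    [0, -0.35, 0, 0, 0, 0],
    [0, -0.4, 0, 0, 0, 0],
    [-0.11, 0, 0.55, 0, 0.002, 0],
    [-0.11, 0, 0.55, 0, 0.002, 0],
    [-0.11, 0, 0.55, 0, 0, 0],
  ],
)

```text
clock: 5.1
tool_pos: [549.4, 37.9, 87.4]
ee_rot: [0.004, 0.708, -0.706, -0.002]
contact_force: [0.7, -0.1, -1.3]
grip_width: 0.348
```

Request:
arm_command(
  targets=[
    [0, 0, 0, 0, 0, 0],
    [0, 0, 0, 0, 0, 0],
  ],
)

```text
clock: 5.35
tool_pos: [549.5, 35.7, 87.4]
ee_rot: [0.005, 0.708, -0.706, -0.003]
contact_force: [0.2, 1.1, -1.5]
grip_width: 0.35
```

```bash
python3 go.py 551.8 35.6 31 -1.585
```

```text
clock 5.35 pos [549.5  35.7  87.4] zyaw -1.582 F [ 0.2  1.1 -1.5] grip mm 32.9 J [-0.    0.45  1.66  0.    1.03  1.58]
turn shares [ 0.0004  0.0005 -0.0004] deg -0.2
shift after turn (shares) [-0.028  0.705  0.001] now-frame [-0.027  0.705  0.003] min rows 0.9
```

Descend to just above, then look.

Request:
arm_command(
  targets=[
    [-0.03, 0.3, 0, 0, 0, 0],
    [0, 0.3, 0, 0, 0, 0],
    [0, 0.05, 0, 0, 0, 0],
    [0, 0, 0, 0, 0, 0],
  ],
)

```text
clock: 5.85
tool_pos: [552.2, 39.6, 35.1]
ee_rot: [0.004, 0.708, -0.706, -0.001]
contact_force: [0.7, -0.7, -0.8]
grip_width: 0.35
```

```bash
python3 go.py 551.8 35.6 31 -1.585;python3 - <<'E'
from h import *
s=snap('scene'); f=s['frame']; a=cv2.resize(f[200:320,270:400],None,fx=4,fy=4,interpolation=cv2.INTER_CUBIC); save('c5.png',a)
E
```

```text
clock 5.85 pos [552.2  39.6  35.1] zyaw -1.577 F [ 0.7 -0.7 -0.8] grip mm 32.9 J [0.   0.53 1.67 0.   0.93 1.58]
turn shares [ 0.0004  0.0012 -0.0006] deg -0.4
shift after turn (shares) [0.004 0.052 0.049] now-frame [0.004 0.052 0.05 ] min rows 0.1
```

View pics/c5.png

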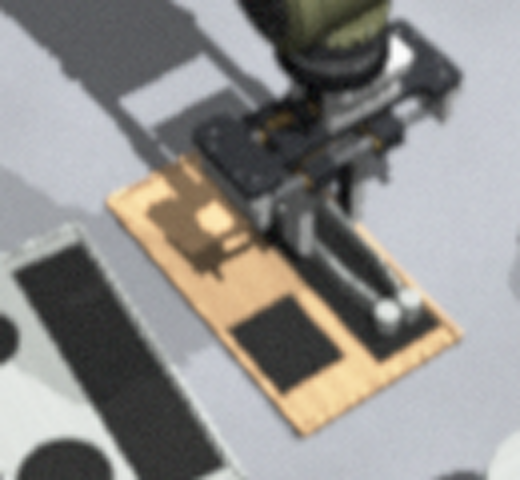

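The tongs are over the long pad, with the tips at (388,315)/(408,300). A small y correction is needed, then lower.

Request:
arm_command(
  targets=[
    [0, 0.01, 0.05, 0, 0.001, 0],
    [0, 0, 0, 0, 0, 0],
  ],
)

```text
clock: 6.15
tool_pos: [552.8, 35.5, 35.9]
ee_rot: [0.007, 0.708, -0.706, -0.003]
contact_force: [-0.6, -0.5, -1.6]
grip_width: 0.344
```

```bash
python3 go.py 551.8 35.6 31 -1.585
```

```text
clock 6.15 pos [552.8  35.5  35.9] zyaw -1.584 F [-0.6 -0.5 -1.6] grip mm 32.4 J [-0.    0.53  1.67  0.    0.93  1.58]
turn shares [ 0.0004  0.0002 -0.001 ] deg -0.1
shift after turn (shares) [ 0.013  0.061 -0.002] now-frame [ 0.013  0.061 -0.001] min rows 0.1
```

Request:
arm_command(
  targets=[
    [0.01, 0.04, 0, 0, 0, 0],
    [0, 0, 0, 0, 0, 0],
  ],
)

```text
clock: 6.4
tool_pos: [552.1, 35.4, 32.9]
ee_rot: [0.007, 0.708, -0.706, -0.002]
contact_force: [0.2, 0.3, -0.8]
grip_width: 0.35
```

Request:
arm_command(
  targets=[
    [0, 0.03, 0, 0, 0, 0],
    [0, 0, 0, 0, 0, 0],
  ],
)

```text
clock: 6.65
tool_pos: [552.4, 35.4, 30.7]
ee_rot: [0.007, 0.708, -0.706, -0.002]
contact_force: [-1.0, 0.0, 0.5]
grip_width: 0.346
```

```bash
python3 go.py 551.8 35.6 31 -1.585
```

```text
clock 6.65 pos [552.4  35.4  30.7] zyaw -1.584 F [-1.   0.   0.5] grip mm 32.6 J [-0.    0.54  1.68  0.    0.92  1.58]
turn shares [ 0.0004  0.0001 -0.0012] deg -0.0
shift after turn (shares) [ 0.007 -0.004 -0.003] now-frame [ 0.007 -0.004 -0.003] min rows 0.0
```

Request:
arm_command(
  targets=[
    [0, 0, 0, 0, 0, 0],
    [0, 0, 0, 0, 0, 0],
    [0, 0, 0, 0, 0, 0],
  ],
  gripper=0,
)

```text
clock: 7.02
tool_pos: [552.5, 35.4, 30.6]
ee_rot: [0.007, 0.708, -0.706, -0.002]
contact_force: [0.7, -0.2, -0.3]
grip_width: 0.498
```

Request:
arm_command(
  targets=[
    [0, -0.3, 0, 0, 0, -0.001],
    [0, -0.6, 0, 0, 0, 0],
    [0, -0.6, 0, 0, 0, 0],
  ],
)

```text
clock: 7.4
tool_pos: [550.5, 35.0, 150.1]
ee_rot: [0.002, 0.708, -0.706, -0.007]
contact_force: [-0.8, 0.1, -0.6]
grip_width: 0.499
```

```bash
python3 go.py 510 -350.5 120 -1.53
```

```text
clock 7.4 pos [550.5  35.  150.1] zyaw -1.584 F [-0.8  0.1 -0.6] grip mm 46.9 J [-0.    0.38  1.6   0.    1.17  1.58]
turn shares [ 0.0005 -0.0086  0.001 ] deg 3.1
shift after turn (shares) [0.702 0.376 4.794] now-frame [0.439 0.366 4.826] min rows 6.2
```

Request:
arm_command(
  targets=[
    [0.08, 0.05, 0.7, 0, -0.008, 0],
    [0.1, 0.05, 0.7, 0, 0, 0],
    [0.1, 0.05, 0.7, 0, 0, 0],
    [0.1, 0.05, 0.7, 0, 0, 0],
    [0.1, 0.05, 0.7, 0, 0, 0],
  ],
  gripper=-1,
)

```text
clock: 8.02
tool_pos: [521.9, -251.0, 134.3]
ee_rot: [-0.015, 0.707, -0.706, 0.017]
contact_force: [0.6, -0.1, -0.4]
grip_width: 0.985
```

Request:
arm_command(
  targets=[
    [0.1, 0.05, 0.65, 0, 0, 0],
    [0.1, 0.06, 0.6, 0, 0, 0],
    [0, 0, 0, 0, 0, 0],
    [0, 0, 0, 0, 0, 0],
  ],
)

```text
clock: 8.52
tool_pos: [508.3, -357.8, 124.1]
ee_rot: [-0.013, 0.708, -0.706, 0.015]
contact_force: [0.6, 0.1, -1.0]
grip_width: 1.004
```

```bash
python3 go.py 510 -350.5 32 -1.53
python3 - <<'E'
from h import *
s=snap('scene'); f=s['frame']; a=cv2.resize(f[190:370,150:400],None,fx=3.2,fy=3.2,interpolation=cv2.INTER_CUBIC); save('c6.png',a)
E
```

```text
clock 8.53 pos [ 508.3 -357.8  124.1] zyaw -1.53 F [ 0.6  0.1 -1. ] grip mm 94.4 J [-0.67  0.55  1.41  0.    1.18  0.86]
turn shares [ 0.0003  0.     -0.0004] deg -0.0
shift after turn (shares) [-0.025  1.151 -0.09 ] now-frame [-0.022  1.151 -0.088] min rows 1.5
```

View pics/c6.png

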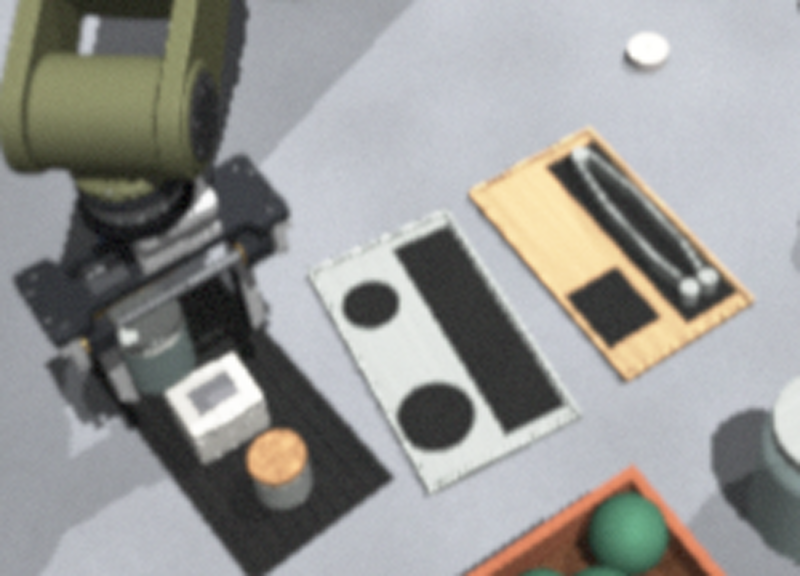

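The tongs lie centred along the pad. The gripper is over the box, with the fingers at (105,380)/(255,300) straddling it across the row.

Request:
arm_command(
  targets=[
    [-0.02, 0.35, -0.09, 0, 0, 0],
    [0, 0.35, 0, 0, 0, 0],
    [0, 0.3, 0, 0, 0, 0],
    [0, 0, 0, 0, 0, 0],
  ],
)

```text
clock: 9.07
tool_pos: [512.3, -345.5, 44.1]
ee_rot: [-0.015, 0.707, -0.707, 0.018]
contact_force: [0.3, -1.8, 1.3]
grip_width: 1.001
```

```bash
python3 go.py 510 -350.5 32 -1.53
```

```text
clock 9.07 pos [ 512.3 -345.5   44.1] zyaw -1.524 F [ 0.3 -1.8  1.3] grip mm 94.1 J [-0.65  0.64  1.47  0.    1.03  0.87]
turn shares [ 0.      0.001  -0.0008] deg -0.4
shift after turn (shares) [0.031 0.151 0.061] now-frame [0.032 0.151 0.061] min rows 0.2
```

Request:
arm_command(
  targets=[
    [0.03, 0.14, 0.06, 0, 0.001, 0],
    [0, 0, 0, 0, 0, 0],
    [0, 0, 0, 0, 0, 0],
  ],
)

```text
clock: 9.45
tool_pos: [511.3, -350.6, 34.9]
ee_rot: [0.012, -0.706, 0.708, -0.017]
contact_force: [-0.8, 0.1, -0.6]
grip_width: 1.003
```

```bash
python3 go.py 510 -350.5 32 -1.53
```

```text
clock 9.45 pos [ 511.3 -350.6   34.9] zyaw -1.529 F [-0.8  0.1 -0.6] grip mm 94.3 J [-0.66  0.66  1.47  0.    1.01  0.87]
turn shares [-0.0003  0.0001 -0.0012] deg -0.0
shift after turn (shares) [ 0.016  0.037 -0.002] now-frame [ 0.017  0.037 -0.002] min rows 0.1
```

Request:
arm_command(
  targets=[
    [0, 0, 0, 0, 0, 0],
    [0, 0, 0, 0, 0, 0],
    [0, 0, 0, 0, 0, 0],
    [0, 0, 0, 0, 0, 0],
    [0, 0, 0, 0, 0, 0],
  ],
  gripper=1,
)

```text
clock: 10.07
tool_pos: [511.7, -350.9, 36.0]
ee_rot: [0.012, -0.706, 0.708, -0.018]
contact_force: [-0.4, 0.1, -1.3]
grip_width: 0.64
```

```bash
python3 go.py 604.4 -32.9 34 -0.014
```

```text
clock 10.07 pos [ 511.7 -350.9   36. ] zyaw -1.529 F [-0.4  0.1 -1.3] grip mm 60.2 J [-0.66  0.65  1.47  0.    1.01  0.87]
turn shares [-0.0014 -0.2412 -0.0008] deg 86.8
shift after turn (shares) [-3.991  0.025  1.103] now-frame [-1.323  0.025 -3.923] min rows 5.3
```

Request:
arm_command(
  targets=[
    [0, -0.4, 0, 0, 0, 0],
    [0, -0.6, 0, 0, 0, 0],
    [0, -0.4, 0, 0, 0, 0],
  ],
)

```text
clock: 10.45
tool_pos: [509.4, -349.7, 147.7]
ee_rot: [-0.013, 0.707, -0.706, 0.016]
contact_force: [0.4, 0.3, -0.9]
grip_width: 0.639
```

Request:
arm_command(
  targets=[
    [0, 0, 0, 0, -0.027, 0],
    [0, 0, 0, 0, -0.027, 0],
    [0, 0, 0, 0, -0.027, 0],
    [0, 0, 0, 0, -0.027, 0],
    [0, 0, 0, 0, -0.027, 0],
  ],
)

```text
clock: 11.08
tool_pos: [509.9, -350.0, 150.4]
ee_rot: [0.311, -0.633, 0.636, -0.314]
contact_force: [0.1, -0.4, -0.7]
grip_width: 0.632
```

Request:
arm_command(
  targets=[
    [0, 0, 0, 0, -0.027, 0],
    [0, 0, 0, 0, -0.027, 0],
    [0, 0, 0, 0, -0.027, 0],
    [0, 0, 0, 0, -0.027, 0],
  ],
)

```text
clock: 11.58
tool_pos: [509.5, -349.7, 149.6]
ee_rot: [-0.51, 0.487, -0.489, 0.513]
contact_force: [-0.7, -0.0, -1.2]
grip_width: 0.638
```

```bash
python3 go.py 604.4 -31.4 100 -0.014
```

```text
clock 11.57 pos [ 509.5 -349.7  149.6] zyaw 0.047 F [-0.7 -0.  -1.2] grip mm 60.0 J [-0.66  0.51  1.4   0.    1.22 -0.71]
turn shares [-0.0008  0.0096 -0.    ] deg -3.5
shift after turn (shares) [-3.995  0.62   1.131] now-frame [-3.919  0.627  1.367] min rows 5.4
```

Request:
arm_command(
  targets=[
    [0, 0, 0, 0, 0.01, 0],
    [-0.65, 0.05, 0.19, 0, 0, 0],
    [-0.65, 0.05, 0.19, 0, 0, 0],
    [-0.65, 0.1, 0.19, 0, 0, 0],
    [-0.65, 0.1, 0.19, 0, 0, 0],
  ],
)

```text
clock: 12.2
tool_pos: [574.0, -140.0, 125.0]
ee_rot: [0.494, -0.504, 0.506, -0.496]
contact_force: [1.2, -1.0, -0.7]
grip_width: 0.636
```

Request:
arm_command(
  targets=[
    [-0.65, 0.1, 0.19, 0, 0, 0],
    [-0.5, 0.2, 0.15, 0, 0, 0],
    [0, 0, 0, 0, 0, 0],
    [0, 0, 0, 0, 0, 0],
  ],
)

```text
clock: 12.7
tool_pos: [603.8, -42.3, 99.7]
ee_rot: [0.495, -0.503, 0.505, -0.497]
contact_force: [0.1, 0.0, -1.4]
grip_width: 0.634
```

```bash
python3 go.py 604.4 -31.4 38 -0.014
```

```text
clock 12.7 pos [603.8 -42.3  99.7] zyaw -0.016 F [ 0.1  0.  -1.4] grip mm 59.5 J [-0.13  0.54  1.48  0.    1.11 -0.11]
turn shares [-0.0006 -0.0004 -0.0001] deg 0.1
shift after turn (shares) [-0.136  0.771  0.005] now-frame [-0.136  0.771  0.002] min rows 1.0
```

Request:
arm_command(
  targets=[
    [-0.14, 0.2, 0, 0, 0, 0],
    [0, 0.3, 0, 0, 0, 0],
    [0, 0.2, 0, 0, 0, 0],
    [0, 0, 0, 0, 0, 0],
  ],
)

```text
clock: 13.2
tool_pos: [603.6, -32.4, 40.7]
ee_rot: [0.494, -0.504, 0.506, -0.496]
contact_force: [-0.2, -0.7, -1.0]
grip_width: 0.638
```

```bash
python3 go.py 604.4 -31.4 38 -0.014
```

```text
clock 13.2 pos [603.6 -32.4  40.7] zyaw -0.02 F [-0.2 -0.7 -1. ] grip mm 59.9 J [-0.11  0.62  1.52  0.    1.   -0.09]
turn shares [-0.0006 -0.001  -0.0001] deg 0.4
shift after turn (shares) [-0.013  0.033  0.01 ] now-frame [-0.013  0.033  0.009] min rows 0.0
```

Request:
arm_command(
  targets=[
    [-0.01, 0.03, 0.01, 0, -0.001, 0],
    [0, 0, 0, 0, 0, 0],
  ],
)

```text
clock: 13.45
tool_pos: [605.0, -31.9, 39.1]
ee_rot: [0.495, -0.502, 0.505, -0.498]
contact_force: [-0.5, -1.1, -0.5]
grip_width: 0.636
```

Request:
arm_command(
  targets=[
    [0, 0.02, 0, 0, 0, 0],
    [0, 0, 0, 0, 0, 0],
  ],
)

```text
clock: 13.7
tool_pos: [605.6, -32.0, 38.5]
ee_rot: [0.495, -0.502, 0.505, -0.498]
contact_force: [0.7, -1.1, -0.6]
grip_width: 0.64
```

```bash
python3 go.py 604.4 -31.4 38 -0.014
```

```text
clock 13.7 pos [605.6 -32.   38.5] zyaw -0.014 F [ 0.7 -1.1 -0.6] grip mm 60.2 J [-0.11  0.63  1.51  0.    1.   -0.1 ]
turn shares [-0.0011 -0.     -0.    ] deg 0.0
shift after turn (shares) [-0.007  0.006 -0.015] now-frame [-0.007  0.006 -0.015] min rows 0.0
```

Request:
arm_command(
  targets=[
    [-0.01, 0.02, -0.01, 0, 0, 0],
    [0, 0, 0, 0, 0, 0],
  ],
)

```text
clock: 13.95
tool_pos: [605.7, -31.8, 38.5]
ee_rot: [0.494, -0.501, 0.506, -0.499]
contact_force: [0.8, 0.2, -1.3]
grip_width: 0.636
```

Request:
arm_command(
  targets=[
    [0, 0.02, 0, 0, 0, 0],
    [0, 0, 0, 0, 0, 0],
  ],
)

```text
clock: 14.2
tool_pos: [606.1, -31.7, 38.1]
ee_rot: [0.494, -0.501, 0.506, -0.499]
contact_force: [-1.0, 0.4, -0.6]
grip_width: 0.638
```

Request:
arm_command(
  targets=[
    [0, 0.04, -0.02, 0.001, 0, 0],
    [0, 0, 0, 0, 0, 0],
  ],
)

```text
clock: 14.45
tool_pos: [606.4, -31.9, 38.1]
ee_rot: [0.491, -0.497, 0.51, -0.502]
contact_force: [0.3, 1.1, -0.5]
grip_width: 0.635
```

```bash
python3 go.py 604.4 -31.4 38 -0.014
```

```text
clock 14.45 pos [606.4 -31.9  38.1] zyaw -0.014 F [ 0.3  1.1 -0.5] grip mm 59.7 J [-0.11  0.62  1.52  0.    0.98 -0.1 ]
turn shares [-0.0036 -0.0001  0.0002] deg 0.0
shift after turn (shares) [-0.005  0.001 -0.025] now-frame [-0.005  0.001 -0.025] min rows 0.0
```

Request:
arm_command(
  targets=[
    [0, 0, -0.025, -0.0036, 0, 0],
    [0, 0, 0, 0, 0, 0],
  ],
)

```text
clock: 14.7
tool_pos: [604.2, -31.8, 38.0]
ee_rot: [-0.497, 0.504, -0.504, 0.496]
contact_force: [-1.6, 0.1, 4.8]
grip_width: 0.636
```

```bash
python3 go.py 604.4 -31.4 38 -0.014
python3 - <<'E'
from h import *
s=snap('scene'); f=s['frame']; a=cv2.resize(f[220:330,270:400],None,fx=6,fy=5.4,interpolation=cv2.INTER_CUBIC); save('c7.png',a)
E
```

```text
clock 14.7 pos [604.2 -31.8  38. ] zyaw -0.014 F [-1.6  0.1  4.8] grip mm 59.8 J [-0.11  0.63  1.51 -0.    1.   -0.1 ]
turn shares [ 0.0002 -0.      0.0002] deg 0.0
shift after turn (shares) [-0.005 -0.     0.002] now-frame [-0.005 -0.     0.002] min rows 0.0
```

View pics/c7.png

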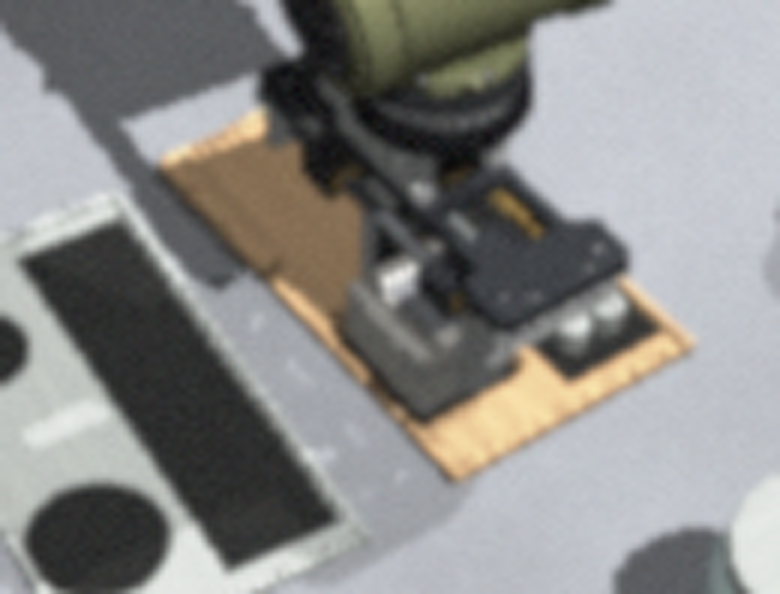

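The box sits over its pad with light contact (4.8 N), so I'll release it.

Request:
arm_command(
  targets=[
    [0, 0, 0, 0, 0, 0],
    [0, 0, 0, 0, 0, 0],
    [0, -0.3, 0, 0, 0, 0],
    [0, -0.6, 0, 0, 0, 0],
    [0, -0.7, 0, 0, 0, 0],
  ],
  gripper=-0.53,
)

```text
clock: 15.38
tool_pos: [602.2, -31.4, 163.2]
ee_rot: [-0.5, 0.507, -0.5, 0.493]
contact_force: [1.1, 0.6, 0.1]
grip_width: 0.761
```

Request:
arm_command(
  targets=[
    [0, 0, 0, 0, -0.027, 0],
    [0, 0, 0, 0, -0.027, 0],
    [0, 0, 0, 0, -0.027, 0],
    [0, 0, 0, 0, -0.027, 0],
    [0, 0, 0, 0, -0.027, 0],
  ],
)

```text
clock: 16.0
tool_pos: [603.5, -31.4, 167.5]
ee_rot: [0.664, -0.248, 0.244, -0.662]
contact_force: [0.2, 0.9, 0.7]
grip_width: 0.762
```

Request:
arm_command(
  targets=[
    [0, 0, 0, 0, -0.027, 0],
    [0, 0, 0, 0, -0.027, 0],
    [0, 0, 0, 0, -0.02, 0],
  ],
)

```text
clock: 16.38
tool_pos: [603.2, -31.3, 166.7]
ee_rot: [0.703, -0.083, 0.078, -0.702]
contact_force: [-0.6, -0.5, -0.5]
grip_width: 0.766
```

```bash
python3 go.py 515 336 100 1.356
python3 - <<'E'
from h import *
s=snap('top'); f=s['frame']; save('c8.png',cv2.resize(f[105:225,222:482],None,fx=3,fy=3,interpolation=cv2.INTER_CUBIC))
E
```

```text
clock 16.38 pos [603.2 -31.3 166.7] zyaw 1.342 F [-0.6 -0.5 -0.5] grip mm 72.0 J [-0.11  0.47  1.42 -0.    1.26 -1.45]
turn shares [ 0.0003 -0.0023 -0.0011] deg 0.8
shift after turn (shares) [-2.056  0.833  4.251] now-frame [-2.112  0.839  4.222] min rows 6.1
```

Request:
arm_command(
  targets=[
    [-0.33, 0.1, 0.65, 0, -0.002, 0],
    [-0.33, 0.1, 0.67, 0, 0, 0],
    [-0.33, 0.1, 0.67, 0, 0, 0],
    [-0.33, 0.1, 0.67, 0, 0, 0],
    [-0.33, 0.1, 0.67, 0, 0, 0],
  ],
)

```text
clock: 17.05
tool_pos: [530.7, 262.0, 125.5]
ee_rot: [0.703, -0.083, 0.078, -0.702]
contact_force: [1.0, 0.2, -0.5]
grip_width: 0.763
```

Request:
arm_command(
  targets=[
    [-0.33, 0.15, 0.67, 0, 0, 0],
    [0, 0, 0.1, 0, 0, 0],
    [0, 0, 0, 0, 0, 0],
  ],
)

```text
clock: 17.42
tool_pos: [516.5, 332.6, 112.2]
ee_rot: [0.703, -0.084, 0.079, -0.702]
contact_force: [0.3, -0.2, -0.1]
grip_width: 0.765
```

```bash
python3 go.py 515 336 25 1.356;  python3 - <<'E'
from h import *
s=snap('scene'); f=s['frame']; a=cv2.resize(f[130:320,270:470],None,fx=3,fy=3,interpolation=cv2.INTER_CUBIC); save('c9.png',a)
E
```

```text
clock 17.43 pos [516.5 332.6 112.2] zyaw 1.341 F [ 0.3 -0.2 -0.1] grip mm 71.9 J [ 0.51  0.55  1.44  0.    1.16 -0.83]
turn shares [ 0.0005 -0.0024 -0.0011] deg 0.9
shift after turn (shares) [-0.028  1.09   0.038] now-frame [-0.021  1.09   0.04 ] min rows 1.4
```

View pics/c9.png

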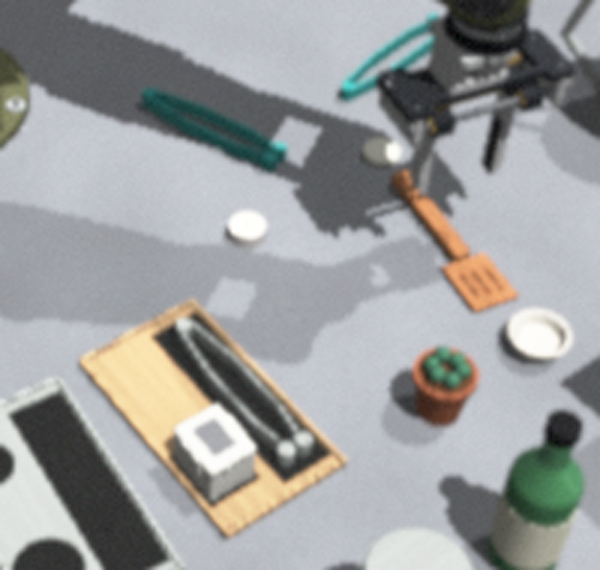

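The box is square on its pad at crop (215,450), and the tongs are in place. The spatula runs from (403,178) to (500,298), and the gripper is above it.

Request:
arm_command(
  targets=[
    [-0.02, 0.25, 0.04, 0, -0.0024, -0.001],
    [0, 0.3, 0, 0, 0, 0],
    [0, 0, 0, 0, 0, 0],
  ],
)

```text
clock: 17.85
tool_pos: [517.6, 331.7, 68.5]
ee_rot: [0.704, -0.078, 0.078, -0.702]
contact_force: [-0.1, 0.2, 0.4]
grip_width: 0.764
```

```bash
python3 go.py 515 336 25 1.356;  python3 - <<'E'
from h import *
s=snap('scene'); e=cast(s,[(404.3,189.3)],12)[0]; b=cast(s,[(436.7,229.3)],5)[0]; print(e,b,(e+b)/2,np.linalg.norm(e-b),np.arctan2(b[1]-e[1],b[0]-e[0]))
t=snap('top')
f=cv2.imread('pics/top0.png')[...,::-1]; hsv=cv2.cvtColor(np.ascontiguousarray(f),cv2.COLOR_RGB2HSV)
m=((hsv[...,1]>110)&(hsv[...,0]<25)); m[:,:228]=0;m[:,262:]=0;m[:138]=0;m[208:]=0
ys,xs=np.nonzero(m); P=cast(t,np.c_[xs,ys],10)[:,:2]; h=P[(P[:,0]<525)]
v=cv2.fitLine(h.astype(np.float32),cv2.DIST_L2,0,1,1).ravel(); print('handle line',v,np.arctan2(v[1],v[0])); a=v[:2]*np.sign(v[0]); q=(P-v[2:])@a; print('ends',v[2:]+a*q.min(),v[2:]+a*q.max(), 'mid',v[2:]+a*(q.min()+q.max())/2)
E
```

```text
clock 17.85 pos [517.6 331.7  68.5] zyaw 1.349 F [-0.1  0.2  0.4] grip mm 71.8 J [ 0.51  0.6   1.47 -0.    1.07 -0.84]
turn shares [ 0.0003 -0.0011  0.0001] deg 0.4
shift after turn (shares) [-0.043  0.543  0.046] now-frame [-0.044  0.543  0.046] min rows 0.7
[428.80441378 356.62096472  12.        ] [611.07512497 322.86296732   5.        ] [519.93976938 339.74196602   8.5       ] 185.50259983721796 -0.18313289418914697
handle line [ 9.7764927e-01 -2.1024261e-01  4.7171075e+02  3.4605347e+02] -0.21182312
ends [418.34492032 357.52974238] [610.45873272 316.21583635] mid [514.40182652 336.87278936]
```

Request:
arm_command(
  targets=[
    [-0.04, 0.3, 0.05, 0, -0.001, 0],
    [0, 0.24, 0, 0, 0, 0],
    [0, 0, 0, 0, 0, 0],
  ],
)

```text
clock: 18.32
tool_pos: [518.5, 336.8, 29.8]
ee_rot: [-0.702, 0.074, -0.079, 0.704]
contact_force: [-0.9, -0.1, -0.3]
grip_width: 0.765
```

```bash
python3 go.py 515 336.4 25 1.357
```

```text
clock 18.32 pos [518.5 336.8  29.8] zyaw 1.354 F [-0.9 -0.1 -0.3] grip mm 71.9 J [ 0.52  0.66  1.48 -0.    1.   -0.83]
turn shares [-0.0006 -0.0005  0.0011] deg 0.2
shift after turn (shares) [-0.041  0.06  -0.014] now-frame [-0.042  0.059 -0.015] min rows 0.1
```

Request:
arm_command(
  targets=[
    [-0.04, 0.065, -0.01, 0, 0, 0.001],
    [0, 0, 0, 0, 0, 0],
  ],
)

```text
clock: 18.58
tool_pos: [515.7, 336.8, 25.7]
ee_rot: [-0.701, 0.076, -0.077, 0.705]
contact_force: [0.3, 0.2, 1.1]
grip_width: 0.766
```

Request:
arm_command(
  targets=[
    [0, 0, 0, 0, 0, 0],
    [0, 0, 0, 0, 0, 0],
    [0, 0, 0, 0, 0, 0],
    [0, 0, 0, 0, 0, 0],
    [0, 0, 0, 0, 0, 0],
  ],
  gripper=1,
)

```text
clock: 19.2
tool_pos: [516.2, 337.1, 26.9]
ee_rot: [-0.701, 0.076, -0.078, 0.705]
contact_force: [-0.3, 0.3, 0.7]
grip_width: 0.272
```

Request:
arm_command(
  targets=[
    [0, 0, 0, 0, 0, 0],
    [0, 0, 0, 0, 0, 0],
    [0, 0, 0, 0, 0, 0],
  ],
)

```text
clock: 19.58
tool_pos: [516.2, 337.1, 26.8]
ee_rot: [-0.701, 0.076, -0.078, 0.705]
contact_force: [0.7, 0.8, 0.7]
grip_width: 0.208
```

```bash
python3 go.py 550.3 -136.7 100 1.47
```

```text
clock 19.57 pos [516.2 337.1  26.8] zyaw 1.353 F [0.7 0.8 0.7] grip mm 19.5 J [ 0.52  0.66  1.48  0.    0.99 -0.84]
turn shares [-0.0009 -0.0186  0.0005] deg 6.7
shift after turn (shares) [ 1.02  -0.914 -5.849] now-frame [ 1.697 -0.943 -5.685] min rows 7.7
```

Request:
arm_command(
  targets=[
    [0, -0.3, 0, 0, 0, 0],
    [0, -0.5, 0, 0, 0, 0],
    [0, -0.4, 0, 0, -0.009, 0],
    [0.13, 0, -0.6, 0, -0.009, 0],
    [0.13, 0, -0.7, 0, 0, 0],
  ],
)

```text
clock: 20.2
tool_pos: [522.3, 230.8, 124.5]
ee_rot: [-0.705, 0.033, -0.035, 0.708]
contact_force: [0.7, -0.5, -1.2]
grip_width: 0.212
```

Request:
arm_command(
  targets=[
    [0.13, 0, -0.7, 0, 0, 0],
    [0.13, 0, -0.7, 0, 0, 0],
    [0.13, 0, -0.7, 0, 0, 0],
    [0.13, 0, -0.7, 0, 0, 0],
    [0.13, 0, -0.7, 0, 0, 0],
  ],
)

```text
clock: 20.82
tool_pos: [546.9, -61.6, 124.1]
ee_rot: [-0.705, 0.032, -0.035, 0.708]
contact_force: [1.8, 0.3, 0.0]
grip_width: 0.213
```

Request:
arm_command(
  targets=[
    [0.1, 0, -0.6, 0, 0, 0],
    [0, 0, 0, 0, 0, 0],
    [0, 0, 0, 0, 0, 0],
  ],
)

```text
clock: 21.2
tool_pos: [549.9, -114.8, 123.6]
ee_rot: [-0.705, 0.034, -0.036, 0.708]
contact_force: [-0.7, -0.9, -0.4]
grip_width: 0.206
```

```bash
python3 go.py 551.5 -136.7 31.8 1.47
```

```text
clock 21.2 pos [ 549.9 -114.8  123.6] zyaw 1.472 F [-0.7 -0.9 -0.4] grip mm 19.4 J [-0.27  0.43  1.6   0.01  1.12 -1.75]
turn shares [-0.0008  0.0003  0.0006] deg -0.1
shift after turn (shares) [ 0.048  1.147 -0.27 ] now-frame [ 0.043  1.146 -0.276] min rows 1.5
```

Request:
arm_command(
  targets=[
    [0.05, 0.2, -0.27, 0, 0, 0],
    [0, 0.4, 0, 0, 0, 0],
    [0, 0.4, 0, 0, 0, 0],
    [0, 0, 0, 0, 0, 0],
  ],
)

```text
clock: 21.7
tool_pos: [552.1, -136.3, 39.0]
ee_rot: [-0.705, 0.032, -0.035, 0.708]
contact_force: [0.2, 0.2, -0.4]
grip_width: 0.208
```

```bash
python3 go.py 551.5 -136.7 31.8 1.47
```

```text
clock 21.7 pos [ 552.1 -136.3   39. ] zyaw 1.476 F [ 0.2  0.2 -0.4] grip mm 19.6 J [-0.31  0.56  1.63  0.01  0.96 -1.79]
turn shares [-0.0008  0.001   0.0005] deg -0.4
shift after turn (shares) [-0.007  0.09  -0.006] now-frame [-0.007  0.09  -0.006] min rows 0.1
```

Request:
arm_command(
  targets=[
    [-0.007, 0.07, -0.005, 0, 0.001, 0],
    [0, 0, 0, 0, 0, 0],
  ],
)

```text
clock: 21.95
tool_pos: [552.2, -136.8, 34.4]
ee_rot: [-0.705, 0.034, -0.037, 0.708]
contact_force: [-0.7, 1.2, -0.1]
grip_width: 0.209
```

Request:
arm_command(
  targets=[
    [0, 0.03, 0, 0, 0, 0],
    [0, 0, 0, 0, 0, 0],
  ],
)

```text
clock: 22.2
tool_pos: [552.9, -136.9, 33.2]
ee_rot: [-0.705, 0.033, -0.038, 0.708]
contact_force: [0.1, 0.6, -0.5]
grip_width: 0.21
```

```bash
python3 go.py 551.5 -136.7 31.8 1.47;  python3 - <<'E'
from h import *
s=snap('scene'); f=s['frame']; a=cv2.resize(f[200:350,190:350],None,fx=4,fy=4,interpolation=cv2.INTER_CUBIC); save('c10.png',a)
E
```

```text
clock 22.2 pos [ 552.9 -136.9   33.2] zyaw 1.47 F [ 0.1  0.6 -0.5] grip mm 19.8 J [-0.31  0.57  1.63  0.01  0.94 -1.78]
turn shares [-0.0006  0.0001  0.0011] deg -0.0
shift after turn (shares) [-0.018  0.018  0.001] now-frame [-0.018  0.018  0.001] min rows 0.0
```

View pics/c10.png

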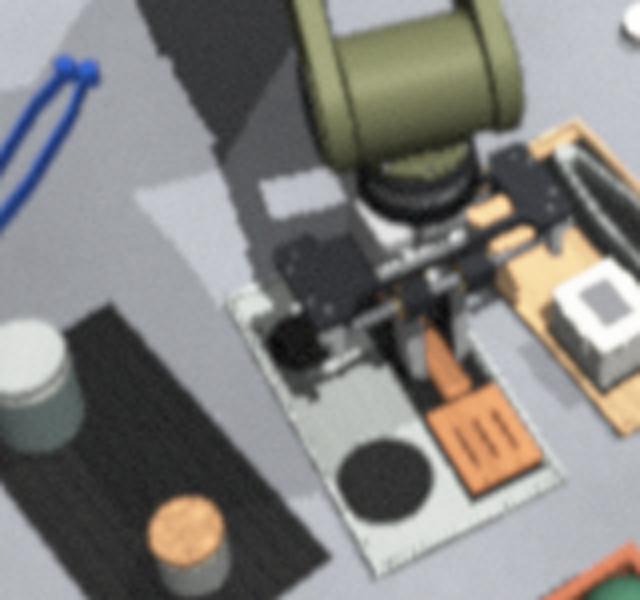

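The spatula is over the long pad, with the blade at (485,440) just above it. One more small step down, then release.

Request:
arm_command(
  targets=[
    [-0.02, 0.03, 0, 0, 0, 0.001],
    [0, 0, 0, 0, 0, 0],
  ],
)

```text
clock: 22.5
tool_pos: [552.1, -137.0, 32.0]
ee_rot: [-0.705, 0.035, -0.036, 0.707]
contact_force: [-0.1, 0.5, -0.6]
grip_width: 0.205
```

```bash
python3 go.py 551.5 -136.7 31.8 1.47
```

```text
clock 22.5 pos [ 552.1 -137.    32. ] zyaw 1.471 F [-0.1  0.5 -0.6] grip mm 19.3 J [-0.31  0.57  1.63  0.01  0.94 -1.78]
turn shares [-0.0006  0.0001  0.0004] deg -0.0
shift after turn (shares) [-0.008  0.002  0.003] now-frame [-0.008  0.002  0.003] min rows 0.0
```

Request:
arm_command(
  targets=[
    [0, 0.015, 0, 0, 0, 0],
    [0, 0, 0, 0, 0, 0],
  ],
)

```text
clock: 22.75
tool_pos: [552.3, -137.0, 32.0]
ee_rot: [-0.705, 0.034, -0.037, 0.707]
contact_force: [0.4, 0.5, -1.1]
grip_width: 0.211
```

Request:
arm_command(
  targets=[
    [0, 0, 0, 0, 0, 0],
    [0, 0, 0, 0, 0, 0],
    [0, 0, 0, 0, 0, 0],
  ],
  gripper=0.23,
)

```text
clock: 23.12
tool_pos: [552.1, -137.0, 31.6]
ee_rot: [-0.705, 0.035, -0.036, 0.707]
contact_force: [0.0, -0.1, -0.3]
grip_width: 0.385
```

Request:
arm_command(
  targets=[
    [0, -0.3, 0, 0, 0, 0],
    [0, -0.7, 0, 0, 0, 0],
    [0, -0.7, 0, 0, 0, 0],
  ],
)

```text
clock: 23.5
tool_pos: [549.9, -136.9, 166.6]
ee_rot: [-0.704, 0.038, -0.033, 0.708]
contact_force: [0.4, -0.3, -0.6]
grip_width: 0.388
```

```bash
python3 go.py 429.2 -365.7 150 1.47
```

```text
clock 23.5 pos [ 549.9 -136.9  166.6] zyaw 1.47 F [ 0.4 -0.3 -0.6] grip mm 36.5 J [-0.31  0.39  1.54  0.    1.22 -1.78]
turn shares [-0.0009  0.0001 -0.001 ] deg -0.0
shift after turn (shares) [-1.213  0.207 -2.997] now-frame [-1.213  0.199 -2.998] min rows 4.1
```

Request:
arm_command(
  targets=[
    [-0.28, 0.04, -0.69, 0, 0, -0.001],
    [-0.28, 0.04, -0.69, 0, 0, 0],
    [-0.28, 0.04, -0.69, 0, 0, 0],
    [-0.28, 0.04, -0.69, 0, 0, 0],
    [-0.09, 0, -0.24, 0, 0, 0],
  ],
  gripper=-1,
)

```text
clock: 24.12
tool_pos: [428.5, -372.1, 157.4]
ee_rot: [-0.706, 0.031, -0.037, 0.707]
contact_force: [-0.1, 1.2, 0.1]
grip_width: 0.877
```

Request:
arm_command(
  targets=[
    [0, 0, 0, 0, 0, 0],
    [0, 0, 0, 0, 0, 0],
  ],
)

```text
clock: 24.38
tool_pos: [428.2, -372.3, 157.1]
ee_rot: [-0.706, 0.032, -0.038, 0.707]
contact_force: [-0.1, -0.2, 0.3]
grip_width: 0.997
```

```bash
python3 go.py 429.2 -365.7 42 1.47
```

```text
clock 24.38 pos [ 428.2 -372.3  157.1] zyaw 1.473 F [-0.1 -0.2  0.3] grip mm 93.7 J [-0.78  0.4   1.55  0.01  1.19 -2.26]
turn shares [-0.0004  0.0004  0.0014] deg -0.2
shift after turn (shares) [0.004 1.439 0.083] now-frame [-0.008  1.439  0.079] min rows 1.8
```

Request:
arm_command(
  targets=[
    [0, 0.3, 0.08, 0, 0, 0.001],
    [0, 0.35, 0, 0, 0, 0],
    [0, 0, 0, 0, 0, 0],
  ],
)

```text
clock: 24.75
tool_pos: [431.4, -362.5, 104.7]
ee_rot: [-0.706, 0.032, -0.034, 0.707]
contact_force: [0.5, 0.3, 0.1]
grip_width: 0.999
```

```bash
python3 go.py 429.2 -365.7 42 1.47
python3 - <<'E'
from h import *
s=snap('scene'); f=s['frame']; a=cv2.resize(f[180:370,130:340],None,fx=3.1,fy=3.1,interpolation=cv2.INTER_CUBIC); save('c11.png',a)
E
```

```text
clock 24.75 pos [ 431.4 -362.5  104.7] zyaw 1.477 F [0.5 0.3 0.1] grip mm 93.9 J [-0.77  0.45  1.61  0.    1.08 -2.24]
turn shares [-0.0003  0.0011  0.0005] deg -0.4
shift after turn (shares) [-0.024  0.783 -0.042] now-frame [-0.027  0.783 -0.044] min rows 1.0
```

View pics/c11.png

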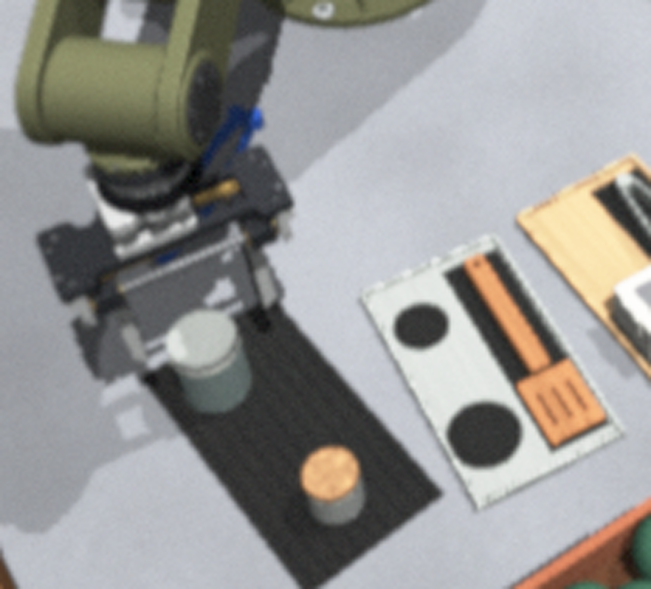

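The spatula lies along the middle of its pad. I'll check the jar lid at crop (205,342) with a blob fit in both views before descending.

Run:
```python
from h import *
for n,p in(('scene','c2'),('top','')):
    s=snap(n); f=cv2.imread(f'pics/{n}0.png')[...,::-1] if n=='top' else s['frame']
    u,v=proj(s,[429,-366,75])[0]
    g=f.min(2).astype(float); m=np.zeros(g.shape,np.uint8); 
    r=16; y0,x0=int(v)-r,int(u)-r; sub=g[y0:y0+2*r,x0:x0+2*r]; m[y0:y0+2*r,x0:x0+2*r]=sub>150
    k,l,st,c=cv2.connectedComponentsWithStats(m); i=1+st[1:,4].argmax(); 
    cn=max(cv2.findContours((l==i).astype(np.uint8),0,1)[0],key=cv2.contourArea); e=cv2.fitEllipse(cv2.convexHull(cn))
    print(n,'pred',u,v,'blob',c[i],st[i],'ell',e,'world',cast(s,[e[0]],75)[0])
```

```text
scene pred 194.83882294079396 287.17570706077294 blob [193.26256983 288.95530726] [178 279  28  20 358] ell ((192.63119506835938, 289.33355712890625), (17.202957153320312, 33.81978225708008), 64.34854125976562) world [ 431.75456869 -373.24767868   75.        ]
top pred 464.10937580622186 191.05666224747594 blob [464.59911894 190.1938326 ] [456 183  18  16 227] ell ((464.6503601074219, 190.1031951904297), (16.163265228271484, 17.5502986907959), 77.96949768066406) world [ 431.9891563  -367.89986558   75.        ]
```

Request:
arm_command(
  targets=[
    [0, 0.3, -0.05, 0, 0.001, 0],
    [0, 0.3, 0, 0, 0, 0],
    [0, 0.16, 0, 0, 0, 0],
    [0, 0, 0, 0, 0, 0],
  ],
)

```text
clock: 25.4
tool_pos: [434.5, -369.5, 50.1]
ee_rot: [0.708, -0.031, 0.04, -0.704]
contact_force: [-0.7, -0.1, -0.6]
grip_width: 1.0
```

```bash
python3 go.py 431 -366.5 42 1.47
```

```text
clock 25.4 pos [ 434.5 -369.5   50.1] zyaw 1.471 F [-0.7 -0.1 -0.6] grip mm 94.0 J [-0.77  0.54  1.63  0.    0.96 -2.24]
turn shares [0.0009 0.0001 0.0021] deg -0.0
shift after turn (shares) [-0.048  0.101  0.033] now-frame [-0.049  0.101  0.034] min rows 0.1
```

Request:
arm_command(
  targets=[
    [-0.05, 0.1, 0.03, 0.001, 0, 0.002],
    [0, 0, 0, 0, 0, 0],
  ],
)

```text
clock: 25.65
tool_pos: [431.2, -367.1, 43.1]
ee_rot: [0.706, -0.035, 0.036, -0.706]
contact_force: [-0.1, 1.0, -0.5]
grip_width: 1.002
```

```bash
python3 go.py 431 -366.5 42 1.47
```

```text
clock 25.65 pos [ 431.2 -367.1   43.1] zyaw 1.471 F [-0.1  1.  -0.5] grip mm 94.2 J [-0.77  0.55  1.63  0.    0.96 -2.24]
turn shares [0.     0.0001 0.0002] deg -0.0
shift after turn (shares) [-0.003  0.014  0.007] now-frame [-0.003  0.014  0.007] min rows 0.0
```

Request:
arm_command(
  targets=[
    [0, 0, 0, 0, 0, 0],
    [0, 0, 0, 0, 0, 0],
    [0, 0, 0, 0, 0, 0],
    [0, 0, 0, 0, 0, 0],
    [0, 0, 0, 0, 0, 0],
  ],
  gripper=1,
)

```text
clock: 26.28
tool_pos: [431.6, -367.5, 44.2]
ee_rot: [0.707, -0.035, 0.036, -0.706]
contact_force: [0.4, -0.4, -0.7]
grip_width: 0.592
```

```bash
python3 go.py 605 -210.2 120 1.47
```

```text
clock 26.27 pos [ 431.6 -367.5   44.2] zyaw 1.471 F [ 0.4 -0.4 -0.7] grip mm 55.7 J [-0.77  0.55  1.63  0.    0.96 -2.24]
turn shares [0.0002 0.0001 0.0004] deg -0.0
shift after turn (shares) [ 1.959 -0.947  2.174] now-frame [ 1.963 -0.945  2.172] min rows 3.9
```

Request:
arm_command(
  targets=[
    [0, -0.3, 0, 0, 0, 0],
    [0, -0.5, 0, 0, 0, 0],
    [0, -0.3, 0, 0, 0, 0],
    [0.3, 0, 0.35, 0, 0, 0],
    [0.4, 0, 0.45, 0, 0, 0],
  ],
)

```text
clock: 26.9
tool_pos: [492.6, -309.3, 133.9]
ee_rot: [-0.706, 0.037, -0.037, 0.706]
contact_force: [0.4, -0.9, -2.6]
grip_width: 0.589
```

Request:
arm_command(
  targets=[
    [0.45, 0, 0.5, 0, 0, 0],
    [0.45, 0, 0.5, 0, 0, 0],
    [0.3, 0, 0.32, 0, 0, 0],
    [0, 0, 0, 0, 0, 0],
    [0, 0, 0, 0, 0, 0],
  ],
)

```text
clock: 27.52
tool_pos: [602.7, -208.5, 132.2]
ee_rot: [-0.706, 0.037, -0.035, 0.707]
contact_force: [0.6, 0.6, -2.2]
grip_width: 0.59
```

```bash
python3 go.py 605 -210.2 46 1.47
```

```text
clock 27.52 pos [ 602.7 -208.5  132.2] zyaw 1.469 F [ 0.6  0.6 -2.2] grip mm 55.4 J [-0.39  0.58  1.35  0.    1.22 -1.86]
turn shares [-0.0002 -0.0002 -0.0004] deg 0.1
shift after turn (shares) [ 0.031  1.078 -0.018] now-frame [ 0.034  1.078 -0.019] min rows 1.4
```

Request:
arm_command(
  targets=[
    [0.03, 0.3, -0.02, 0, 0, 0],
    [0, 0.35, 0, 0, 0, 0],
    [0, 0.3, 0, 0, 0, 0],
    [0, 0, 0, 0, 0, 0],
  ],
)

```text
clock: 28.02
tool_pos: [602.0, -214.2, 54.8]
ee_rot: [-0.706, 0.039, -0.037, 0.707]
contact_force: [-0.9, -0.4, -1.9]
grip_width: 0.592
```

```bash
python3 go.py 605 -210.2 46 1.47
```

```text
clock 28.02 pos [ 602.  -214.2   54.8] zyaw 1.464 F [-0.9 -0.4 -1.9] grip mm 55.6 J [-0.4   0.67  1.39  0.    1.08 -1.86]
turn shares [-0.0002 -0.001  -0.0005] deg 0.4
shift after turn (shares) [0.033 0.11  0.053] now-frame [0.033 0.11  0.053] min rows 0.2
```

Request:
arm_command(
  targets=[
    [0.033, 0.06, 0.053, 0, -0.001, 0],
    [0, 0, 0, 0, 0, 0],
  ],
)

```text
clock: 28.28
tool_pos: [605.5, -211.1, 51.8]
ee_rot: [-0.706, 0.036, -0.036, 0.706]
contact_force: [0.1, 0.1, -1.8]
grip_width: 0.593
```

Request:
arm_command(
  targets=[
    [0, 0.03, 0, 0, 0, 0],
    [0, 0, 0, 0, 0, 0],
  ],
)

```text
clock: 28.52
tool_pos: [606.0, -211.3, 50.6]
ee_rot: [0.706, -0.035, 0.036, -0.706]
contact_force: [-0.5, -0.4, -2.3]
grip_width: 0.595
```

```bash
python3 go.py 605 -210.2 46 1.47
```

```text
clock 28.52 pos [ 606.  -211.3   50.6] zyaw 1.47 F [-0.5 -0.4 -2.3] grip mm 55.9 J [-0.39  0.68  1.39  0.    1.07 -1.86]
turn shares [ 0.     -0.0001  0.0002] deg 0.0
shift after turn (shares) [-0.014  0.057  0.012] now-frame [-0.014  0.057  0.012] min rows 0.1
```

Request:
arm_command(
  targets=[
    [-0.014, 0.04, 0.012, 0, 0, 0],
    [0, 0, 0, 0, 0, 0],
  ],
)

```text
clock: 28.78
tool_pos: [605.0, -210.1, 47.4]
ee_rot: [0.706, -0.035, 0.036, -0.706]
contact_force: [0.5, -0.4, -1.6]
grip_width: 0.595
```

Request:
arm_command(
  targets=[
    [0, 0.03, 0, 0, 0, 0],
    [0, 0, 0, 0, 0, 0],
  ],
)

```text
clock: 29.02
tool_pos: [605.4, -210.3, 46.4]
ee_rot: [0.706, -0.035, 0.037, -0.706]
contact_force: [0.4, 0.7, -2.5]
grip_width: 0.592
```

```bash
python3 go.py 605 -210.2 46 1.47
```

```text
clock 29.02 pos [ 605.4 -210.3   46.4] zyaw 1.47 F [ 0.4  0.7 -2.5] grip mm 55.6 J [-0.39  0.68  1.39  0.    1.06 -1.86]
turn shares [ 0.0001 -0.      0.0004] deg 0.0
shift after turn (shares) [-0.005  0.005  0.001] now-frame [-0.005  0.005  0.001] min rows 0.0
```

Request:
arm_command(
  targets=[
    [0, 0.02, 0, 0, 0, 0],
    [0, 0, 0, 0, 0, 0],
  ],
)

```text
clock: 29.28
tool_pos: [605.7, -210.4, 46.3]
ee_rot: [0.707, -0.034, 0.037, -0.706]
contact_force: [0.6, 0.0, -2.4]
grip_width: 0.591
```

Request:
arm_command(
  targets=[
    [0, 0.02, 0, 0, 0, 0.0005],
    [0, 0, 0, 0, 0, 0],
  ],
)

```text
clock: 29.52
tool_pos: [606.1, -210.5, 46.2]
ee_rot: [0.707, -0.035, 0.036, -0.706]
contact_force: [-0.1, -0.1, -2.5]
grip_width: 0.593
```

```bash
python3 go.py 605 -210.2 46 1.47
```

```text
clock 29.52 pos [ 606.1 -210.5   46.2] zyaw 1.47 F [-0.1 -0.1 -2.5] grip mm 55.7 J [-0.39  0.68  1.39 -0.    1.06 -1.86]
turn shares [ 0.0002 -0.      0.0002] deg 0.0
shift after turn (shares) [-0.014  0.003  0.002] now-frame [-0.014  0.003  0.002] min rows 0.0
```

Request:
arm_command(
  targets=[
    [-0.014, 0.04, 0, 0, 0, 0],
    [0, 0, 0, 0, 0, 0],
  ],
)

```text
clock: 29.78
tool_pos: [606.5, -210.6, 46.5]
ee_rot: [0.707, -0.034, 0.038, -0.705]
contact_force: [0.2, -0.2, -2.1]
grip_width: 0.591
```

```bash
python3 go.py 605 -210.2 46 1.47
```

```text
clock 29.77 pos [ 606.5 -210.6   46.5] zyaw 1.47 F [ 0.2 -0.2 -2.1] grip mm 55.5 J [-0.39  0.68  1.39 -0.    1.06 -1.86]
turn shares [ 0.0003 -0.      0.0009] deg 0.0
shift after turn (shares) [-0.019  0.006  0.003] now-frame [-0.019  0.006  0.003] min rows 0.0
```

Request:
arm_command(
  targets=[
    [-0.02, 0.05, 0, 0, 0, 0.001],
    [0, 0, 0, 0, 0, 0],
  ],
)

```text
clock: 30.02
tool_pos: [606.9, -210.8, 46.2]
ee_rot: [0.707, -0.034, 0.038, -0.705]
contact_force: [-0.4, -0.3, -2.1]
grip_width: 0.593
```

```bash
python3 go.py 605 -210.2 46 1.47
python3 - <<'E'
from h import *
s=snap('scene'); f=s['frame']; a=cv2.resize(f[230:350,190:340],None,fx=5,fy=5,interpolation=cv2.INTER_CUBIC); save('c12.png',a)
E
```

```text
clock 30.02 pos [ 606.9 -210.8   46.2] zyaw 1.47 F [-0.4 -0.3 -2.1] grip mm 55.7 J [-0.39  0.68  1.39 -0.    1.06 -1.86]
turn shares [ 0.0004 -0.      0.0009] deg 0.0
shift after turn (shares) [-0.024  0.003  0.005] now-frame [-0.024  0.003  0.005] min rows 0.0
```

View pics/c12.png

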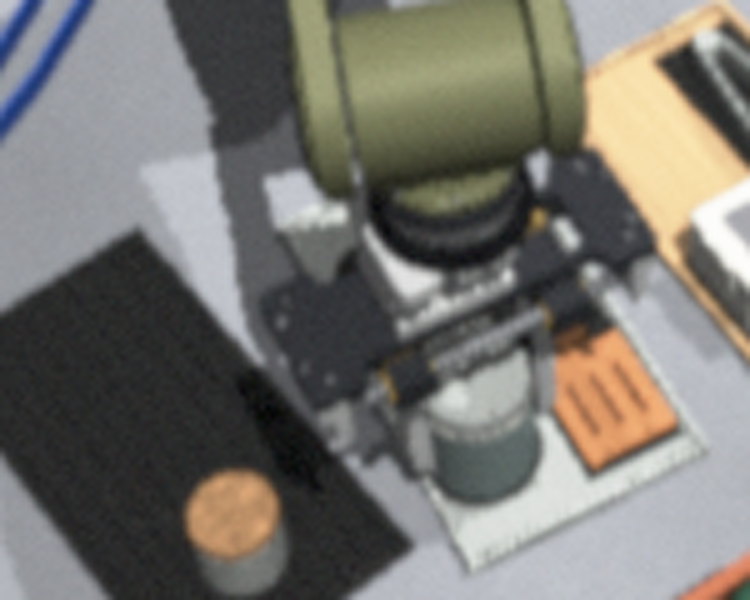

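The jar stands over the larger round pad, upright. I'll nudge it for the remaining x error and touch down.

Request:
arm_command(
  targets=[
    [-0.045, 0.05, 0.005, 0, 0, 0.002],
    [0, 0, 0, 0, 0, 0],
  ],
)

```text
clock: 30.32
tool_pos: [607.1, -210.8, 46.2]
ee_rot: [0.708, -0.035, 0.037, -0.704]
contact_force: [0.1, -0.1, -1.7]
grip_width: 0.59
```

```bash
python3 go.py 605 -210.2 46 1.47
```

```text
clock 30.32 pos [ 607.1 -210.8   46.2] zyaw 1.47 F [ 0.1 -0.1 -1.7] grip mm 55.5 J [-0.39  0.69  1.39 -0.    1.06 -1.86]
turn shares [ 0.0008 -0.0001  0.0006] deg 0.0
shift after turn (shares) [-0.028  0.003  0.005] now-frame [-0.028  0.003  0.005] min rows 0.0
```

Request:
arm_command(
  targets=[
    [-0.03, -0.15, 0, 0, 0, 0],
    [0, 0, 0, 0, 0, 0],
  ],
)

```text
clock: 30.58
tool_pos: [604.0, -210.4, 57.8]
ee_rot: [0.708, -0.035, 0.036, -0.705]
contact_force: [-0.6, 0.1, -2.4]
grip_width: 0.591
```

```bash
python3 go.py 605 -210.2 46 1.47
```

```text
clock 30.57 pos [ 604.  -210.4   57.8] zyaw 1.47 F [-0.6  0.1 -2.4] grip mm 55.6 J [-0.39  0.66  1.39 -0.    1.08 -1.86]
turn shares [ 0.0007 -0.0001  0.0002] deg 0.0
shift after turn (shares) [0.013 0.147 0.004] now-frame [0.012 0.147 0.005] min rows 0.2
```

Request:
arm_command(
  targets=[
    [0, 0.16, 0, 0.0007, 0, 0],
    [0, 0, 0, 0, 0, 0],
  ],
)

```text
clock: 30.82
tool_pos: [604.1, -210.5, 44.0]
ee_rot: [-0.706, 0.035, -0.037, 0.706]
contact_force: [0.9, 0.3, 1.1]
grip_width: 0.591
```

```bash
python3 go.py 605 -210.2 46 1.47
```

```text
clock 30.82 pos [ 604.1 -210.5   44. ] zyaw 1.47 F [0.9 0.3 1.1] grip mm 55.6 J [-0.39  0.68  1.4   0.    1.06 -1.86]
turn shares [-0.0001 -0.0001  0.0004] deg 0.0
shift after turn (shares) [ 0.011 -0.025  0.005] now-frame [ 0.011 -0.025  0.005] min rows 0.0
```

Request:
arm_command(
  targets=[
    [0, 0, 0, 0, 0, 0],
    [0, 0, 0, 0, 0, 0],
    [0, 0, 0, 0, 0, 0],
  ],
  gripper=-0.45,
)

```text
clock: 31.2
tool_pos: [603.4, -210.3, 42.1]
ee_rot: [-0.706, 0.036, -0.036, 0.707]
contact_force: [0.2, -0.6, 0.2]
grip_width: 0.723
```

Request:
arm_command(
  targets=[
    [0, -0.2, 0, 0, 0, 0],
    [0, -0.5, 0, 0, 0, 0],
    [0, -0.7, 0, 0, 0, 0],
    [0, 0, 0, 0, 0, 0],
  ],
)

```text
clock: 31.7
tool_pos: [603.5, -210.6, 160.8]
ee_rot: [-0.706, 0.035, -0.036, 0.706]
contact_force: [0.4, 0.1, -0.7]
grip_width: 0.725
```

```bash
python3 go.py 584.3 -335.9 110 1.47
python3 - <<'E'
from h import *
s=snap('top'); f=cv2.imread('pics/top0.png')[...,::-1].copy(); h=cv2.cvtColor(f,cv2.COLOR_RGB2HSV)
m=((h[...,1]>90)&(h[...,0]<25)&(f[...,0]>110)).astype(np.uint8); m[:,:436]=0; m[:,464:]=0;m[:134]=0;m[158:]=0
M=cv2.moments(m,True); print('tin top',M['m00'],cast(s,[(M['m10']/M['m00'],M['m01']/M['m00'])],47)[0])
s=snap('scene'); f=cv2.imread('pics/scene0.png')[...,::-1].copy(); h=cv2.cvtColor(f,cv2.COLOR_RGB2HSV)
m=((h[...,1]>90)&(h[...,0]<25)&(f[...,0]>110)).astype(np.uint8); m[:,:222]=0; m[:,250:]=0;m[:318]=0;m[348:]=0
M=cv2.moments(m,True); print('tin scene',M['m00'],cast(s,[(M['m10']/M['m00'],M['m01']/M['m00'])],47)[0])
E
```

```text
clock 31.7 pos [ 603.5 -210.6  160.8] zyaw 1.469 F [ 0.4  0.1 -0.7] grip mm 68.2 J [-0.39  0.55  1.32  0.    1.27 -1.86]
turn shares [-0.0001 -0.0001  0.0002] deg 0.0
shift after turn (shares) [-0.081  0.635 -1.583] now-frame [-0.081  0.633 -1.583] min rows 2.2
tin top 142.0 [ 585.323829   -335.96299581   47.        ]
tin scene 264.0 [ 586.01576726 -337.56590049   47.        ]
```

Request:
arm_command(
  targets=[
    [-0.02, 0, -0.5, 0, 0, 0],
    [-0.03, 0.1, -0.55, 0, 0, 0],
    [-0.02, 0.2, -0.54, 0, 0, 0],
    [0, 0.2, 0, 0, 0, 0],
    [0, 0, 0, 0, 0, 0],
  ],
  gripper=-1,
)

```text
clock: 32.42
tool_pos: [580.5, -336.7, 107.7]
ee_rot: [-0.703, 0.04, -0.03, 0.709]
contact_force: [0.6, 1.1, 0.4]
grip_width: 1.0
```

```bash
python3 go.py 585.3 -336.4 31 1.47
```

```text
clock 32.42 pos [ 580.5 -336.7  107.7] zyaw 1.471 F [0.6 1.1 0.4] grip mm 94.0 J [-0.58  0.68  1.24 -0.    1.24 -2.05]
turn shares [-0.0012  0.0001 -0.0024] deg -0.0
shift after turn (shares) [0.059 0.959 0.01 ] now-frame [0.074 0.958 0.003] min rows 1.2
```

Request:
arm_command(
  targets=[
    [0.05, 0.3, 0.01, -0.001, 0, -0.0024],
    [0, 0.35, 0, 0, 0, 0],
    [0, 0.2, 0, 0, 0, 0],
    [0, 0, 0, 0, 0, 0],
  ],
)

```text
clock: 32.92
tool_pos: [586.1, -332.2, 39.4]
ee_rot: [-0.706, 0.033, -0.034, 0.707]
contact_force: [0.3, -0.4, 0.3]
grip_width: 0.999
```

```bash
python3 go.py 585.3 -336.4 31 1.47
```

```text
clock 32.92 pos [ 586.1 -332.2   39.4] zyaw 1.475 F [ 0.3 -0.4  0.3] grip mm 93.9 J [-0.57  0.76  1.28  0.    1.1  -2.05]
turn shares [-0.0002  0.0008  0.0002] deg -0.3
shift after turn (shares) [-0.005  0.105 -0.053] now-frame [-0.005  0.105 -0.053] min rows 0.2
```

Request:
arm_command(
  targets=[
    [-0.005, 0.105, -0.053, 0, 0.001, 0],
    [0, 0, 0, 0, 0, 0],
  ],
)

```text
clock: 33.17
tool_pos: [586.1, -336.7, 32.3]
ee_rot: [0.706, -0.035, 0.037, -0.706]
contact_force: [-0.4, 0.6, -0.2]
grip_width: 1.003
```

Request:
arm_command(
  targets=[
    [0, 0, 0, 0, 0, 0],
    [0, 0, 0, 0, 0, 0],
    [0, 0, 0, 0, 0, 0],
    [0, 0, 0, 0, 0, 0],
    [0, 0, 0, 0, 0, 0],
  ],
  gripper=1,
)

```text
clock: 33.8
tool_pos: [586.6, -337.2, 33.9]
ee_rot: [0.707, -0.034, 0.038, -0.706]
contact_force: [-0.0, -0.3, 0.5]
grip_width: 0.504
```

Request:
arm_command(
  targets=[
    [0, 0, 0, 0, 0, 0],
    [0, 0, 0, 0, 0, 0],
  ],
)

```text
clock: 34.05
tool_pos: [586.6, -337.2, 33.9]
ee_rot: [0.707, -0.034, 0.038, -0.706]
contact_force: [0.5, 0.8, 0.4]
grip_width: 0.463
```

```bash
python3 go.py 481.6 -198 110 1.47
```

```text
clock 34.05 pos [ 586.6 -337.2   33.9] zyaw 1.469 F [0.5 0.8 0.4] grip mm 43.5 J [-0.58  0.77  1.28  0.    1.09 -2.05]
turn shares [ 0.0001 -0.0002  0.0009] deg 0.1
shift after turn (shares) [-1.481 -0.951  1.599] now-frame [-1.478 -0.961  1.596] min rows 3.0
```

Request:
arm_command(
  targets=[
    [0, -0.3, 0, 0, 0, 0],
    [0, -0.7, 0, 0, 0, 0],
    [-0.48, 0, 0.52, 0, 0, 0],
    [-0.5, 0, 0.54, 0, 0, 0],
    [-0.48, 0, 0.52, 0, 0, 0],
  ],
)

```text
clock: 34.67
tool_pos: [481.4, -198.1, 115.0]
ee_rot: [0.707, -0.034, 0.04, -0.706]
contact_force: [0.9, 0.7, -0.1]
grip_width: 0.461
```

Request:
arm_command(
  targets=[
    [0, 0, 0, 0, 0, 0],
    [0, 0, 0, 0, 0, 0],
  ],
)

```text
clock: 34.92
tool_pos: [480.1, -196.1, 115.5]
ee_rot: [0.707, -0.034, 0.039, -0.706]
contact_force: [0.0, -1.0, -0.3]
grip_width: 0.462
```

```bash
python3 go.py 482 -198 36 1.47
```

```text
clock 34.92 pos [ 480.1 -196.1  115.5] zyaw 1.468 F [ 0.  -1.  -0.3] grip mm 43.5 J [-0.46  0.35  1.73  0.    1.06 -1.93]
turn shares [ 0.0002 -0.0003  0.0011] deg 0.1
shift after turn (shares) [ 0.026  0.994 -0.021] now-frame [ 0.019  0.994 -0.02 ] min rows 1.3
```

Request:
arm_command(
  targets=[
    [0.02, 0.3, -0.02, 0, 0, 0.001],
    [0, 0.35, 0, 0, 0, 0],
    [0, 0.2, 0, 0, 0, 0],
    [0, 0, 0, 0, 0, 0],
  ],
)

```text
clock: 35.42
tool_pos: [484.6, -201.4, 46.0]
ee_rot: [0.707, -0.036, 0.038, -0.705]
contact_force: [0.8, -0.5, -0.1]
grip_width: 0.461
```

```bash
python3 go.py 482 -198 36 1.47
```

```text
clock 35.42 pos [ 484.6 -201.4   46. ] zyaw 1.466 F [ 0.8 -0.5 -0.1] grip mm 43.4 J [-0.46  0.47  1.75 -0.    0.92 -1.93]
turn shares [ 0.0004 -0.0007  0.0006] deg 0.2
shift after turn (shares) [-0.037  0.125  0.039] now-frame [-0.038  0.125  0.039] min rows 0.2
```

Request:
arm_command(
  targets=[
    [-0.037, 0.03, 0.039, 0, 0, 0.0006],
    [0, 0, 0, 0, 0, 0],
  ],
)

```text
clock: 35.67
tool_pos: [482.7, -198.4, 44.7]
ee_rot: [0.707, -0.037, 0.038, -0.705]
contact_force: [-0.3, 0.5, -0.8]
grip_width: 0.459
```

```bash
python3 go.py 482 -198 36 1.47
```

```text
clock 35.67 pos [ 482.7 -198.4   44.7] zyaw 1.466 F [-0.3  0.5 -0.8] grip mm 43.1 J [-0.46  0.46  1.76 -0.    0.92 -1.92]
turn shares [ 0.0005 -0.0007  0.0002] deg 0.3
shift after turn (shares) [-0.009  0.109  0.004] now-frame [-0.009  0.109  0.004] min rows 0.1
```

Request:
arm_command(
  targets=[
    [-0.012, 0.125, 0.004, 0, 0, 0],
    [0, 0, 0, 0, 0, 0],
  ],
)

```text
clock: 35.92
tool_pos: [482.5, -198.3, 35.2]
ee_rot: [0.708, -0.036, 0.038, -0.705]
contact_force: [-0.2, 0.7, -2.0]
grip_width: 0.464
```

```bash
python3 go.py 482 -198 36 1.47;python3 - <<'E'
from h import *
s=snap('scene'); f=s['frame']; a=cv2.resize(f[230:350,190:340],None,fx=5,fy=5,interpolation=cv2.INTER_CUBIC); save('c13.png',a)
E
```

```text
clock 35.92 pos [ 482.5 -198.3   35.2] zyaw 1.466 F [-0.2  0.7 -2. ] grip mm 43.6 J [-0.46  0.48  1.77 -0.    0.89 -1.92]
turn shares [ 0.0007 -0.0007  0.0006] deg 0.2
shift after turn (shares) [-0.006 -0.009  0.003] now-frame [-0.006 -0.009  0.003] min rows 0.0
```

View pics/c13.png

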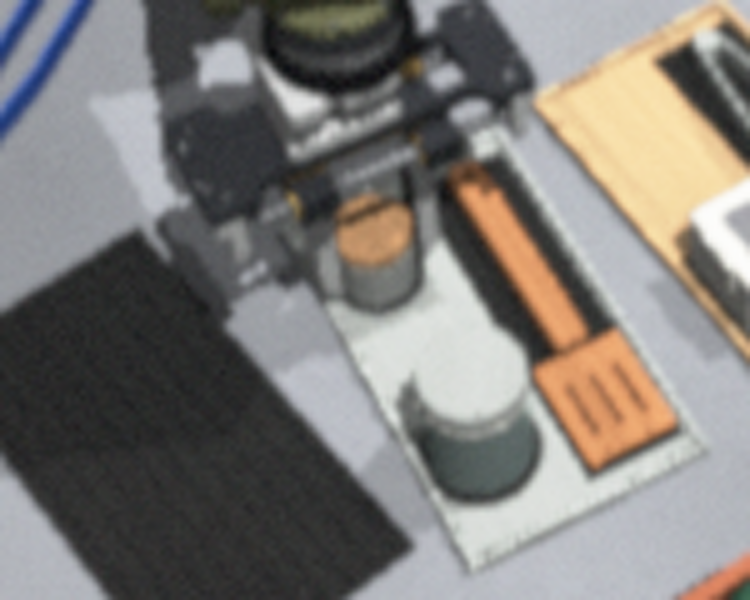

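Jar upright on the large pad; tin over the small one. Release.

Request:
arm_command(
  targets=[
    [0, 0.02, 0, 0, 0, 0],
    [0, 0, 0, 0, 0, 0],
  ],
)

```text
clock: 36.22
tool_pos: [482.7, -198.4, 34.8]
ee_rot: [0.708, -0.036, 0.039, -0.705]
contact_force: [0.5, 0.3, -1.1]
grip_width: 0.467
```

Request:
arm_command(
  targets=[
    [0, 0, 0, 0, 0, 0],
    [0, 0, 0, 0, 0, 0],
    [0, 0, 0, 0, 0, 0],
  ],
  gripper=-0.23,
)

```text
clock: 36.6
tool_pos: [482.7, -198.4, 34.5]
ee_rot: [0.708, -0.036, 0.039, -0.705]
contact_force: [-0.7, 0.4, -0.3]
grip_width: 0.613
```

Request:
arm_command(
  targets=[
    [0, -0.2, 0, 0, 0, 0],
    [0, -0.5, 0, 0, 0, 0],
    [0, -0.7, 0, 0, 0, 0],
    [0, -0.5, 0, 0, 0, 0],
  ],
)

```text
clock: 37.1
tool_pos: [480.9, -197.1, 191.5]
ee_rot: [0.707, -0.037, 0.037, -0.705]
contact_force: [-0.4, -0.4, -0.4]
grip_width: 0.618
```

Request:
arm_command(
  targets=[
    [-0.4, 0, -0.6, 0, 0, 0],
    [-0.4, 0, -0.6, 0, 0, 0],
    [-0.4, 0, -0.6, 0, 0, 0],
    [-0.3, 0, -0.6, 0, 0, 0],
    [0, 0, 0, 0, 0, 0],
  ],
)

```text
clock: 37.72
tool_pos: [338.7, -380.7, 201.9]
ee_rot: [0.71, -0.032, 0.04, -0.702]
contact_force: [-0.5, 0.3, -0.2]
grip_width: 0.612
```

```bash
python3 go.py 482 -198 36 1.47;python3 - <<'E'
from h import *
s=snap('scene'); f=s['frame']; save('c14.png',cv2.resize(f[200:345,210:400],None,fx=4,fy=4,interpolation=cv2.INTER_CUBIC))
t=snap('top'); f=t['frame']; save('c15.png',cv2.resize(f[115:210,315:430],None,fx=6,fy=6,interpolation=cv2.INTER_CUBIC))
E
```

```text
clock 37.73 pos [ 338.7 -380.7  201.9] zyaw 1.468 F [-0.5  0.3 -0.2] grip mm 57.6 J [-0.92  0.22  1.67  0.    1.23 -2.39]
turn shares [ 0.0016 -0.0002  0.0018] deg 0.1
shift after turn (shares) [1.552 2.074 2.453] now-frame [1.525 2.066 2.476] min rows 4.6
```

View pics/c15.png

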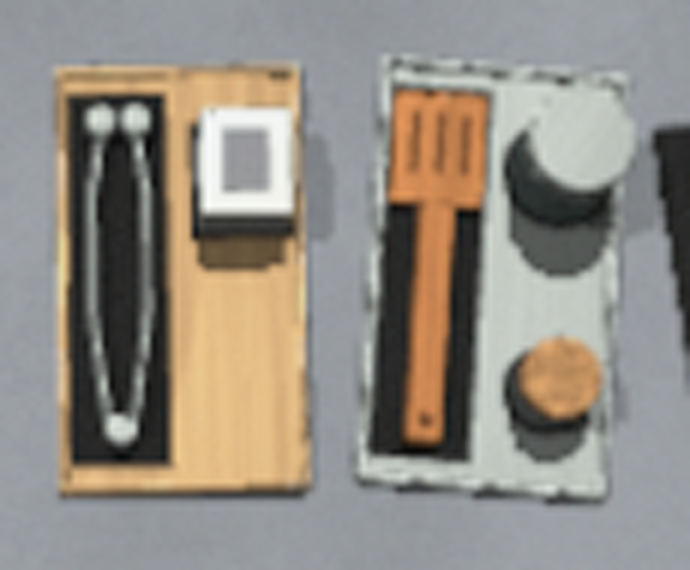

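View pics/c14.png

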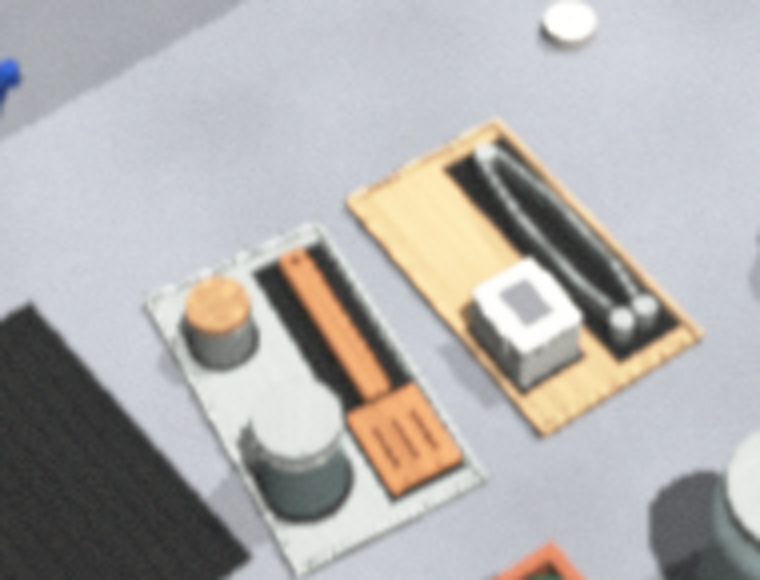

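Everything sits on its pad: tongs on the axis at (120,119–430), box at (245,165), spatula, jar and tin, both cylinders upright. A quick numeric check of the centres follows.

Run:
```python
from h import *
a=-0.1; ex=np.array([np.cos(a),np.sin(a)]); ey=np.array([-ex[1],ex[0]]); C0=np.array([543.3,-204.1])+34*ey
def rel(p,C0,a):
    ex=np.array([np.cos(a),np.sin(a)]); d=np.array(p)-C0; return (np.array([d@ex,d@[-ex[1],ex[0]]])).round(1)
aw=-.014; W0=np.array([550.3,35.6])-34*np.array([np.sin(-aw),np.cos(aw)])
def win(m,P,s,r):
    u,v=proj(s,P)[0].astype(int); k=np.zeros(m.shape,np.uint8); k[v-r:v+r,u-r:u+r]=m[v-r:v+r,u-r:u+r]
    n,l,st,c=cv2.connectedComponentsWithStats(k); i=1+st[1:,4].argmax(); return l==i
for n in('top','scene'):
    s=snap(n); f=s['frame']; h=cv2.cvtColor(f,cv2.COLOR_RGB2HSV); org=(h[...,1]>105)&(h[...,0]<22)&(f[...,0]>100)
    m=win(org,[481.6,-198,49],s,16); ys,xs=np.nonzero(m); print(n,'tin',rel(cast(s,[(xs.mean(),ys.mean())],49)[0][:2],C0,a),'want -62 -34')
    m=win(org,[550,-137,10],s,42); ys,xs=np.nonzero(m); P=cast(s,np.c_[xs,ys],11)[:,:2]; Q=np.array([rel(p,C0,a) for p in P])
    b=Q[Q[:,0]>60]; hd=Q[(Q[:,0]<20)]; print(n,'spatula x',np.percentile(Q[:,0],[.3,99.7]),'blade y',b[:,1].mean(),'handle y ends',hd[hd[:,0]<-60][:,1].mean(),hd[hd[:,0]>-20][:,1].mean())
    wh=f.min(2)>185
    m=win(wh,[604.4,-32.9,51],s,14); r=cv2.minAreaRect(cast(s,np.argwhere(m)[:,::-1],51)[:,:2].astype(np.float32)); print(n,'box',rel(r[0],W0,aw),'want 55 -34',r[1:])
t=snap('top'); q=cast(t,[(315+580/6-.4,115+140/6-.4)],77)[0]; print('jar eye',rel(q[:2],C0,a),'want 62 -34')
q=cast(t,[(315+120/6-.4,115+274/6-.4)],15)[0]; print('tongs eye',rel(q[:2],W0,aw),'want 0 34')
```

```text
top tin [-64.1 -33.5] want -62 -34
top spatula x [-96.0041 101.4041] blade y 34.455555555555556 handle y ends 33.44 33.5918918918919
top box [ 54.5 -33.8] want 55 -34 ((48.93550491333008, 53.35947799682617), 88.84388732910156)
scene tin [-56.8 -38.4] want -62 -34
scene spatula x [-98.3755 103.8585] blade y 32.014334470989766 handle y ends 35.15979381443299 35.24181818181818
scene box [ 54.9 -35.6] want 55 -34 ((67.44667053222656, 53.607139587402344), 0.3646547198295593)
jar eye [ 59.9 -32.3] want 62 -34
tongs eye [-0.4 33.5] want 0 34
```

Run:
```python
from h import *
a=-0.1; ex=np.array([np.cos(a),np.sin(a)]); ey=np.array([-ex[1],ex[0]]); C0=np.array([543.3,-204.1])+34*ey
rel=lambda p:np.array([(p-C0)@ex,(p-C0)@ey]).round(1)
s=snap('scene')
for nm,e in(('jar lid scene eye',(210+297/4-.4,200+413/4-.4,77)),('tin scene eye',(210+218/4-.4,200+303/4-.4,49))): print(nm,rel(cast(s,[e[:2]],e[2])[0][:2]))
# silhouettes expected if centred, drawn as extreme pixels vs picture
th=np.linspace(0,2*np.pi,60)
for nm,(x,y),r,z,o,k,view in(('jar',(62,-34),28,77,(210,200),4,'scene'),('tin',(-62,-34),22,49,(210,200),4,'scene'),('jar',(62,-34),28,77,(315,115),6,'top'),('tin',(-62,-34),22,49,(315,115),6,'top')):
    c=C0+x*ex+y*ey; P=np.c_[c[0]+r*np.cos(th),c[1]+r*np.sin(th),np.full(60,z)]; q=(proj(snap(view),P)-o+.4)*k
    print(view,nm,'expected box L,T,R,B',q.min(0).round(),q.max(0).round())
```

```text
jar lid scene eye [ 58.5 -33.1]
tin scene eye [-61.1 -34.3]
scene jar expected box L,T,R,B [252. 379.] [344. 458.]
scene tin expected box L,T,R,B [185. 275.] [251. 329.]
top jar expected box L,T,R,B [531.  85.] [636. 188.]
top tin expected box L,T,R,B [520. 335.] [603. 416.]
```

```bash
python3 -c "
from station import manip
print(manip.sign_off())"
```

```text
the job is handed in; nothing more can be done
None
```

Both kits are made up and the job is handed in, with the robot clear of everything. It took about 38 s of the 128 s. I placed things in the order you listed: tongs, box, spatula, jar, tin. The jar stayed upright throughout.

| Item | Offset from where it should sit, by the last camera checks |
|---|---|
| Tongs | within 1 mm on both axes of the long pad |
| White box | within 2 mm of its pad centre, square to about 1° |
| Spatula | 1–2 mm off the pad's centre line at most, about 3 mm too far along +x |
| Jar | about 2–3.5 mm short of the large pad's centre in x, up to 2 mm off in y |
| Tin | within about 2 mm of the small pad's centre |

- **Disagreements:** one automatic scene-view fit put the tin about 7 mm off. It had picked up the tin's lit side, and the outline check in the top view and a by-eye check in the scene view both showed it centred. The scene-view fit of the box outline was also stretched, so I took the box's squareness from the top view.
- **Left as is:** I did not re-grip the jar or the spatula to correct their few millimetres, since both lie on their pads.
- **Force:** the highest contact force in any reading was about 5 N, when the box was set down.

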